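# Load the petri dish on the click-stop carousel and index it to its station

## Robot

A 6-joint arm with a two-finger parallel gripper is mounted at the origin on the work surface. World frame = base frame: x ahead of the robot, y to its left, z up, the work surface at z = 0. Lengths are in mm, angles in rad, forces in N, time in s.
With the tool pointing down it reaches from about 275 to 750 mm from the base axis. Payload 10.2 kg.
Tool frame: the origin (TCP) lies midway between the tips of the shut fingers; the grasp point (between the pads) lies 19 mm behind it; z points along the fingers, y is the line along which they close (so a half turn about z gives the same grasp; the last joint's range is limited). The gripper opens to 88 mm and grips with 3 to 60 N. Pads are 18 mm wide; open, the fingers measure 123 mm over their backs; the gripper's body (75 mm by 187 mm) begins 45 mm behind the grasp point.
Start: joints at [-1.402, 0.313, 1.498, -0, 1.331, -0.223], TCP at [200.461, -485.229, 238.72] pointing down, gripper open.
Joint ranges: [-2.94, 2.94], [-0.97, 2.17], [0.19, 2.56], [-1.23, 4.37], [0.02, 3.11], [-2.88, 2.88]. Speed limits (rad/s): [2.39, 2.39, 3.01, 3.14, 3.14, 3.14].

## Interface

Orientations are given as a 3x3 rotation matrix whose columns are the frame's x, y, z axes.
In Python, from cell import r gives the robot as it stands.
- The arm moves only by the tool carry_out, never from a script. Its argument "deltas" is one flat list of numbers, 5 for each row, row after row: the shift along the tool's x, y, z normalised to -1 to 1, where 1 is 0.08 m, then the turn about the tool's z normalised to -1 to 1, where 1 is 120 degrees, then the opening, from 0 (shut) to 1 (fully open). A call has 1 to 5 rows; each row is the pose to reach, as a shift and turn from the pose commanded when the call began, along the tool's axes at that moment; what a row does not reach only later rows make up. A row lasts 1/10 s, in which the tool goes at most 50 mm and 8.59 degrees, less where a joint would pass 70% of its speed; a pose out of reach is approached as far as the arm can. A call with a number of a shift or a turn outside -1 to 1 is refused whole. A call with a gripper value outside its range is refused whole. The fingers move at their own pace and stop on an object; the grip force is fixed at half the most. Time passes only in rows, so rows that repeat a pose let the fingers close. It gives the time, the measured TCP pose, the force, the opening and the grip force at its end, in the units of the state.
- r.sense(): the state, without advancing time (a new reading comes with each control period).
- r.get_image(name): name is "scene" or "top" or "wrist"; returns a dict with "pixels" (480x640x3 uint8, red, green, blue), "fx", "fy", "cx", "cy" (pixels), "rvec" (rotation vector, rad) and "tvec" (3), from world to camera coordinates, as OpenCV has them. Camera axes: x right, y down, z forward; pixel columns grow to the right and rows downward; lengths in mm; the calibration is good to about 2 mm. A picture is of the moment at which its call begins. There is no depth.
- r.finish_job(): hands the job in; it is judged then, once.
The state is a dict: "time": time; "joint_positions": joint angles; "qd": joint speeds; "joint_efforts": joint torques, N m; "tool_pos": TCP position; "tcp_rot": TCP orientation; "wrist_force": force on the tool from outside, world axes, zero at the start; "moment": the same for the moment, N m; "width": finger opening in mm; "grip_force": force on a finger pad.
Only numpy, scipy, OpenCV 4.12 (cv2) and the standard library are available. Lean on these libraries where they do the work, as an engineer would, in place of code of your own. Each camera call takes 0.05 s, during which the arm holds its last target. There are 200 camera calls.

## Task

Turn the carousel by its handle, counter-clockwise click by click, until its white dash points at the low wide disc (the loading station); there raise the petri dish's lid edge-first - tip one edge up by about 10 degrees while the other edge still sits on the dish, then lift it just clear, never more than 10 cm above the dish - and park it right way up on the round rubber pad. Put all the hex fittings from the bench into the dish, on its floor and not piled up, and set the lid back centred and fully seated. Only then turn the carousel on until it rests in the click where the dash points at the tall post; leave the bottle, beaker and wrench alone.

Things in the scene. Friction and masses are not known exactly. Their poses are not given: they have to be found in the camera images.
- base: Fixed cream-coloured round housing of the click-stop carousel, 280 mm across, 40 mm high. Origin: centre of its underside, on the bench, on the carousel's axis. A dark display panel is on its -x side. The housing may stand turned by up to 0.3 rad.
- carousel (a joint): Angle of the black deck (disc 224 mm across, top 54 mm above the bench) on the housing, rad: 0 at the start, growing counter-clockwise seen from above, up to 2.9; it turns only 0.1 below 0. It clicks to rest every 30 degrees (0.5236). Passing a click takes about 2 N at the handle; let go within 10 degrees of a click, it snaps into it.
- pointer (a point): White dash on the deck's rim, 106 mm from the axis, on the line from the axis through the dish's centre; a station is reached when this lies beside its mark, on the same radius.
- post: The tall station post: thin steel stem with a 14 mm white cap, 48 mm tall, standing on the housing's rim 126 mm from the axis. Origin: its foot. It stands where the dash comes after 3, 4 or 5 clicks from the start; the unused places have low steel studs, 12 mm wide and 5 mm high. When the pointer is beside it, pointer and post are 20 mm apart.
- loading: The loading station's mark: low wide steel disc, 22 mm across and 10 mm high, on the housing's rim 126 mm from the axis. Origin: centre of its underside. It stands where the dash comes after 1 or 2 clicks from the start (a small stud stands in the other place). When the pointer is beside it, they are 20 mm apart.
- dish (a point): Clear round petri dish fixed on the deck, centre 65 mm from the deck's axis: outside diameter 56 mm, 17 mm tall, wall 2 mm, floor 2 mm thick, inside diameter 51 mm, 15 mm deep. Origin: centre of its underside (54 mm above the bench). A flat grey ring 68 mm across and 3 mm high, look only, surrounds its foot.
- lid: Loose shallow clear lid of the dish, 30 g: outside diameter 65 mm, 9 mm tall, top plate 2 mm, skirt inside diameter 61 mm and 7 mm deep, so about 2.5 mm of play all round on the dish. Origin: centre of its lower edge plane, z axis up through the top plate; closed, the origin lies 10 mm above the dish's origin (plate resting on the dish rim). Gripped across its diameter.
- pad: Fixed round grey rubber parking pad, 92 mm across, 12 mm high, flat top with a thin white printed circle. Origin: centre of its underside.
- bottle: Bystander: glass bottle with blue cap, 64 mm across, 160 mm tall, origin under its centre.
- beaker: Bystander: glass beaker, 68 mm across, 80 mm tall, origin under its centre.
- wrench: Bystander: steel wrench lying on the bench, origin under its centre.
- handle (a point): Upright round aluminium grip, 16 mm in diameter and 26 mm long, spanning heights 62 to 88 mm above the bench, on a thin stem on the deck 85 mm from its axis, across from the dish. The point is on its axis, 76 mm above the bench. The grip does not spin on its stem.
- nut1: Steel hexagonal tube fitting (nut), 13 mm across flats, 15 mm across corners, 10 mm tall, 15 g, lying flat on the bench. Origin: centre of its underside; flats face its x axis and every 60 degrees. May be absent.
- nut2: Steel hexagonal tube fitting (nut), 13 mm across flats, 15 mm across corners, 10 mm tall, 15 g, lying flat on the bench. Origin: centre of its underside; flats face its x axis and every 60 degrees. May be absent.
- nut3: Steel hexagonal tube fitting (nut), 13 mm across flats, 15 mm across corners, 10 mm tall, 15 g, lying flat on the bench. Origin: centre of its underside; flats face its x axis and every 60 degrees. May be absent.
- nut4: Steel hexagonal tube fitting (nut), 13 mm across flats, 15 mm across corners, 10 mm tall, 15 g, lying flat on the bench. Origin: centre of its underside; flats face its x axis and every 60 degrees. May be absent.
- nut5: Steel hexagonal tube fitting (nut), 13 mm across flats, 15 mm across corners, 10 mm tall, 15 g, lying flat on the bench. Origin: centre of its underside; flats face its x axis and every 60 degrees. May be absent.
Things that resemble listed ones, but are neither listed nor needed, are in the scene too. Leave any orange or purple look-alike of the lid alone.

How it is judged (in metres and radians):
On the way, in this order (a step that is already met when the one before it is completed fails the run):
1. the carousel rests in the click where the dash points at the loading disc, the lid on the dish (horizontal distance between pointer and loading below 0.0235 m and horizontal distance between lid and dish below 0.0045 m and z of lid in the frame of dish between 0.007 and 0.0125 m and angle between lid's own z axis and vertical below 0.06 rad and velocity of joint carousel between -0.05 and 0.05 rad/s), for 0.2 s.
2. the lid is tipped by 7 degrees or more, its low edge still on the dish (its centre raised less than 10 mm) (angle between lid's own z axis and vertical between 0.12 and 0.6 rad and z of lid in the frame of dish below 0.02 m and horizontal distance between lid and dish below 0.012 m), for 0.1 s.
3. the lid lies on the pad, right way up, let go (horizontal distance between lid and pad below 0.025 m and height (world z) of lid below 0.016 m and angle between lid's own z axis and vertical below 0.06 rad and contact force between the fingers and lid below 0.05 N), for 0.2 s.
4. all fittings lie in the dish, the lid still on the pad (all of step 3 and horizontal distance between each of nut1, nut2, nut3, nut4, nut5 and dish below 0.025 m and z of nut1 in the frame of dish between -0.003 and 0.0108 m and z of nut2 in the frame of dish between -0.003 and 0.0108 m and z of nut3 in the frame of dish between -0.003 and 0.0108 m and z of nut4 in the frame of dish between -0.003 and 0.0108 m and z of nut5 in the frame of dish between -0.003 and 0.0108 m), for 0.2 s.
5. the lid is back on the dish, centred, seated and let go, the carousel still at the loading station (horizontal distance between lid and dish below 0.0045 m and z of lid in the frame of dish between 0.007 and 0.0125 m and angle between lid's own z axis and vertical below 0.06 rad and contact force between the fingers and lid below 0.05 N and horizontal distance between pointer and loading below 0.0235 m), for 0.2 s.
At the end, for the whole second after the job is handed in: The deck rests in the click where the pointer is beside the tall post (within about 6 degrees), the lid sits on the dish centred within 4.5 mm and level within 3 degrees, all fittings present lie on the dish's floor (horizontal distance between pointer and post below 0.0235 m and velocity of joint carousel between -0.05 and 0.05 rad/s and horizontal distance between lid and dish below 0.0045 m and z of lid in the frame of dish between 0.007 and 0.0125 m and angle between lid's own z axis and vertical below 0.06 rad and horizontal distance between each of nut1, nut2, nut3, nut4, nut5 and dish below 0.025 m and z of nut1 in the frame of dish between -0.003 and 0.0108 m and z of nut2 in the frame of dish between -0.003 and 0.0108 m and z of nut3 in the frame of dish between -0.003 and 0.0108 m and z of nut4 in the frame of dish between -0.003 and 0.0108 m and z of nut5 in the frame of dish between -0.003 and 0.0108 m and contact force between the fingers and lid below 0.05 N and linear speed of lid below 0.02 m/s); the robot touches nothing.
It fails at once if the lid is off the dish while the carousel is more than 15 degrees away from the loading station (horizontal distance between pointer and loading above 0.04 m and (horizontal distance between lid and dish above 0.02 m or z of lid in the frame of dish above 0.027 m)).
It fails at once if the lid is lifted more than 12 cm above the dish (z of lid in the frame of dish above 0.12 m).
It fails at once if the bottle is moved more than 3 cm (distance of bottle from where it was at the start of the episode above 0.03 m).
It fails at once if the beaker is moved more than 3 cm (distance of beaker from where it was at the start of the episode above 0.03 m).
It fails at once if the wrench is moved more than 3 cm (distance of wrench from where it was at the start of the episode above 0.03 m).
Of nut1, nut2, nut3, nut4, nut5 only 3 to 5 are there at a start; the rules pass over those that are not, and their reading is None.
At some moment in a run one of nut1, nut2, nut3, nut4, nut5 may be knocked a few centimetres aside while the robot is not near it.
Once in a run the grip may slacken for a moment while it holds something.
It also fails if it takes over 208 s, if anything falls off the work surface, if the arm or the gripper's body presses on something with over 40 N, if the wrist force passes 120 N, or if a joint passes its speed limit or range.

## Working session

There is one attempt and no reset: what is moved stays moved. The work goes in short steps, Python scripts to look and compute and a tool call to move; the robot and the scene stay as the last step left them, time stands still between calls to the robot, and variables do not carry over. Pictures are saved under pics/ and viewed, at most 14 in all, crops included, and the job is handed in when it is done.

Besides the shell and the picture viewer there is one more tool, called by a JSON object that holds its "op" and its "data". carry_out: Moves the arm, as the interface text tells. Scaled input: -1 to 1 covers 0.08 m each way for a shift and 120 degrees each way for a turn. Its arguments: {"type":"object","properties":{"deltas":{"type":"array"}},"required":["deltas"]}

```bash
mkdir -p pics; ls
cat > h.py <<'E'
import numpy as np, cv2
from cell import r
def cam(n):
    im=r.get_image(n); R=cv2.Rodrigues(np.array(im["rvec"],float))[0]; t=np.array(im["tvec"],float).ravel()
    K=np.array([[im["fx"],0,im["cx"]],[0,im["fy"],im["cy"]],[0,0,1.]])
    return np.ascontiguousarray(im["pixels"][:,:,::-1]),K,R,t
def ray(c,uv,z):
    _,K,R,t=c; o=-R.T@t; d=R.T@np.linalg.solve(K,[uv[0],uv[1],1.]); return (o+d*(z-o[2])/d[2])[:2]
def proj(c,p):
    _,K,R,t=c; q=K@(R@np.array(p,float)+t); return q[:2]/q[2]
E
python3 - <<'E'
from h import *
for n in("scene","top","wrist"):
    c=cam(n); cv2.imwrite(f"pics/{n}0.png",c[0]); print(n,(-c[2].T@c[3]).round(),c[1][0,0],c[2][2].round(2))
s=r.sense(); print(s["time"],s["tool_pos"],np.round(s["tcp_rot"],3),s["width"])
E
```

```text
pics
scene [1113. -121.  729.] 461.27893476020637 [-0.65  0.19 -0.74]
top [ 393.   37. 1244.] 556.0213637380465 [ 0.11  0.01 -0.99]
wrist [ 266. -459.  385.] 371.4579378944576 [-0.26 -0.11 -0.96]
0.15 [ 200.41320537 -485.05411723  238.30090665] [[ 0.924  0.382 -0.   ]
 [ 0.382 -0.924  0.001]
 [ 0.    -0.001 -1.   ]] 88.09575875119508
```

View pics/top0.png

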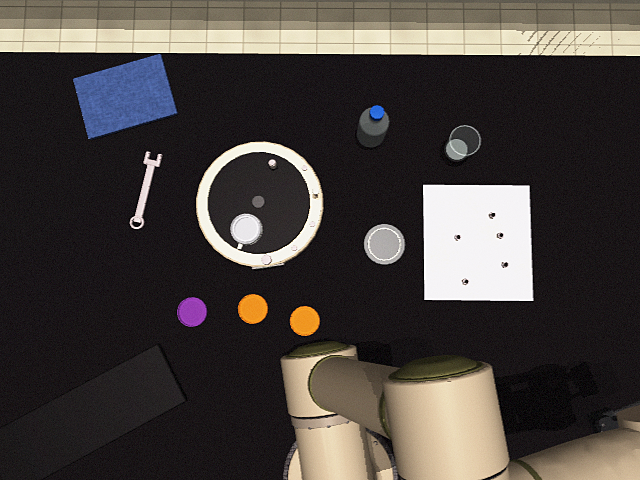

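View pics/scene0.png

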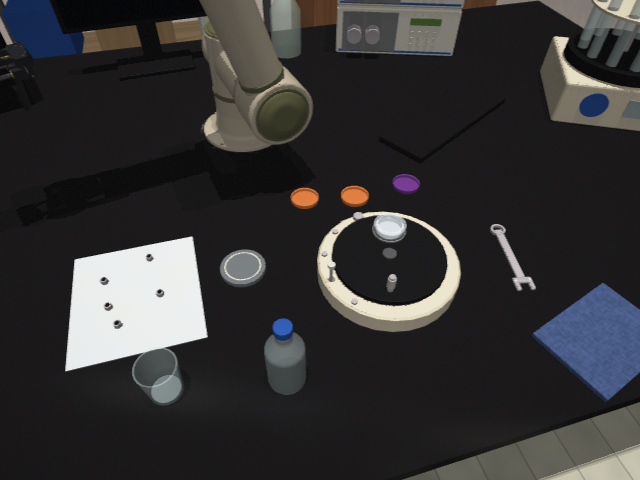

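The top view shows the carousel hub at about (258,203), the clear lid at (246,229) with the dash at (240,246), and the handle at (272,163). The pad is at (384,244). Five fittings lie on the white sheet at about (492,215), (458,237), (500,235), (504,264) and (465,281). The orange and purple discs along y≈310 are decoys. The scene view agrees with this. Next I'll enlarge the carousel.

Run:
```python
from h import *
a=cv2.imread("pics/top0.png")[135:275,190:330]; b=cv2.imread("pics/scene0.png")[200:330,310:470]
a=cv2.resize(a,(400,400),interpolation=cv2.INTER_CUBIC); b=cv2.resize(b,(400,325),interpolation=cv2.INTER_CUBIC)
o=np.zeros((400,800,3),np.uint8); o[:,:400]=a; o[:325,400:]=b; cv2.imwrite("pics/crop1.png",o)
t=cam("top"); s=cam("scene")
np.save("x.npy",0)
# base: housing cream ring in top view
hsv=cv2.cvtColor(t[0],cv2.COLOR_BGR2HSV)
m=((hsv[:,:,2]>150)).astype(np.uint8); m[:,:]*=1
roi=np.zeros_like(m); roi[135:272,190:330]=1
cs,_=cv2.findContours(m*roi,cv2.RETR_CCOMP,cv2.CHAIN_APPROX_NONE)
for k in cs:
    if cv2.contourArea(k)>20:
        e=cv2.fitEllipse(k); print("ring",np.round(e[0],1),np.round(e[1],1),cv2.contourArea(k), ray(t,e[0],40).round(1),ray(t,e[0],54).round(1))
# pad
for nm,(x,y,w,h),f in(("pad",(355,215,60,60),None),):
    g=t[0][y:y+h,x:x+w].max(2); cs,_=cv2.findContours((g>70).astype(np.uint8),cv2.RETR_EXTERNAL,cv2.CHAIN_APPROX_NONE)
    k=max(cs,key=cv2.contourArea); e=cv2.fitEllipse(k); print("pad",e,ray(t,np.add(e[0],(x,y)),12).round(1))
# nuts: top and scene
for c,n,box in((t,"top",(424,186,532,300)),(s,"scene",(70,240,206,360))):
    x0,y0,x1,y1=box; g=cv2.cvtColor(c[0][y0:y1,x0:x1],cv2.COLOR_BGR2GRAY)
    cs,_=cv2.findContours((g<150).astype(np.uint8),cv2.RETR_EXTERNAL,cv2.CHAIN_APPROX_NONE)
    for k in cs:
        xx,yy,w,h=cv2.boundingRect(k)
        if 12<cv2.contourArea(k)<200 : 
            p=np.array([x0+xx+(w-1)/2,y0+yy+(h-1)/2]); print(n,p,w,h,ray(c,p,5).round(1))
```

```text
ring [271.7 162.3] [5.8 6.7] 27.0 [676.8 154.5] [673.5 153.1]
ring [259.2 204. ] [124.6 126.3] 12350.0 [583.4 180.4] [581.2 178.7]
ring [259.5 200.2] [ 98.5 103.8] 7628.5 [591.9 179.9] [589.6 178.3]
pad ((29.05098533630371, 28.8264102935791), (39.75379943847656, 40.552364349365234), 109.43029022216797) [500.4 -95.7]
top [465.  281.5] 7 6 [ 418.5 -275.4]
top [504.5 264.5] 6 6 [ 456.8 -363.8]
top [491.5 215.5] 6 6 [ 566.5 -337.8]
top [530.5 215. ] 2 59 [ 568.3 -425.2]
scene [118. 324.] 9 9 [ 569.8 -337.6]
scene [108.  306.5] 9 8 [ 524.5 -355.7]
scene [159.5 292.5] 8 8 [ 517.9 -260.7]
scene [104.5 280.5] 8 8 [ 458.  -363.2]
scene [149.5 257. ] 8 7 [ 419.5 -275.3]
```

View pics/crop1.png

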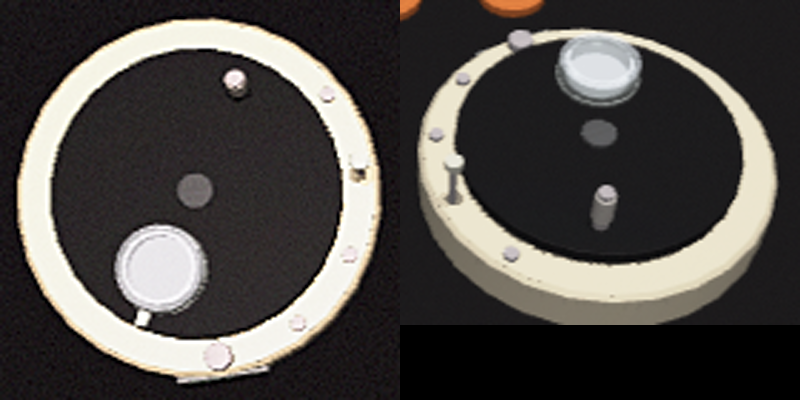

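Counting counter-clockwise from the dash at crop (143,318): the wide disc at (218,355) is 1 click away. Small studs at (298,323) and (348,254) are clicks 2 and 3, the tall white-capped post at (358,165) is click 4, and a stud at (327,94) is click 5. So the loading station is 1 click on and the post is 4. The clear lid at crop (160,268), top view (246,229), is the right one because it sits on the dish. The handle is at crop (235,80).

```bash
cat > m.py <<'E'
from h import *
def blob(c,box,f):
    x0,y0,x1,y1=box; m=f(c[0][y0:y1,x0:x1].astype(int)).astype(np.uint8)
    n,_,st,ce=cv2.connectedComponentsWithStats(m); i=1+np.argmax(st[1:,4]); return ce[i]+(x0,y0),st[i,4]
E
python3 - <<'E'
from m import *
t=cam("top")
hub,a=blob(t,(250,193,268,211),lambda p:(p.max(2)>60)); print("hub",hub,a,ray(t,hub,54.5))
s=cam("scene"); hs,a=blob(s,(380,246,402,262),lambda p:p.max(2)>60); print(hs,a,ray(s,hs,54.5))
C=ray(t,hub,54.5)
hd,a=blob(t,(264,157,280,170),lambda p:p.max(2)>120); print("handle",hd,a,ray(t,hd,85), ray(t,hd,85)-C, np.linalg.norm(ray(t,hd,85)-C))
ld,a=blob(t,(250,254,280,262+4),lambda p:p.max(2)>60)
# lid top
g=cv2.cvtColor(t[0],cv2.COLOR_BGR2GRAY)[205:250,225:270]; cs,_=cv2.findContours((g>75).astype(np.uint8),cv2.RETR_EXTERNAL,cv2.CHAIN_APPROX_NONE)
k=max(cs,key=cv2.contourArea); (x,y),rad=cv2.minEnclosingCircle(k); print("lid",x+225,y+205,rad,ray(t,(x+225,y+205),73),ray(t,(x+225,y+205),73)-C)
for nm,cp,z in(("dash",(143,318),54),("load",(218,355),50),("post",(358,163),88),("s2",(298,323),45),("s3",(348,254),45),("s5",(327,94),45)):
    q=np.array(cp)*.35+(190,135)-.3; d=ray(t,q,z)-C; print(nm,q,d.round(1),np.linalg.norm(d).round(1),np.degrees(np.arctan2(d[1],d[0])).round(1))
E
```

```text
hub [257.8699187  201.28455285] 123 [587.12093058 181.61994169]
[389.38842975 252.68595041] 121 [583.88972184 184.14101839]
handle [271.64285714 162.26190476] 42 [666.30444338 150.29537793] [ 79.1835128  -31.32456376] 85.1543128323345
lid 241.8333339691162 234.1666660308838 22.43642807006836 [513.37785187 211.962454  ] [-73.74307871  30.34251231]
dash [239.75 246.  ] [-97.4  37.1] 104.2 159.2
load [266.   258.95] [-124.6  -19.5] 126.1 -171.1
post [315.   191.75] [  15.7 -124.1] 125.1 -82.8
s2 [294.   247.75] [-99.6 -79.1] 127.2 -141.5
s3 [311.5 223.6] [ -46.7 -116.4] 125.4 -111.9
s5 [304.15 167.6 ] [ 77.1 -99.1] 125.6 -52.1
```

```bash
cat > plan.py <<'E'
# python3 plan.py "x y z yawY" ...  : prints per-call deltas (tool axes, normalised), waypoint chain from the present pose
import sys; from h import *
def plan(wps,step=100,rot=32,nd=3):
    s=r.sense(); p=np.array(s["tool_pos"]); Y=np.array(s["tcp_rot"])[:,1]; a=np.degrees(np.arctan2(Y[1],Y[0]))
    print("now",p.round(1),"yawY",a.round(2),"w",round(s["width"],1),"t",round(s["time"],2),"F",np.round(s["wrist_force"],1))
    for w in wps:
        q=np.array(w[:3]); da=0 if len(w)<4 else (w[3]-a+180)%360-180
        d=q-p; n=1
        while True:
            y=np.radians(a); best=0; ok=True; out=[]; ai=a; pi=p.copy()
            for i in range(n):
                y=np.radians(ai); yx,yy=np.cos(y),np.sin(y); X=np.array([-yy,yx,0]); Yv=np.array([yx,yy,0])
                tgt=p+d*(i+1)/n; e=tgt-pi; v=np.array([X@e,Yv@e,-e[2]])/80; g=-da/n/120
                v=np.round(v,nd); g=round(g,nd)
                ok&=np.abs(v).max()<=1 and np.linalg.norm(v)*80<=step*1.3 and abs(da/n)<=rot
                pi=pi+80*(X*v[0]+Yv*v[1])+[0,0,-80*v[2]]; ai=ai-g*120; out.append([*v.tolist(),g])
            if ok: break
            n+=1
        for o in out: print(" ",[x+0. for x in o])
        print("  ->",pi.round(1),round(ai,1)); p,a=pi,ai
if __name__=="__main__": plan([list(map(float,x.split())) for x in sys.argv[1:]])
E
python3 plan.py "665 151.3 220 -111.5" "665 151.3 64.5"
```

```text
now [ 200.4 -485.2  238.6] yawY -67.55 w 88.3 t 0.35 F [ 0.  -0.2 -0.1]
  [0.84, -0.514, 0.023, np.float64(0.037)]
  [0.799, -0.577, 0.023, np.float64(0.037)]
  [0.751, -0.637, 0.024, np.float64(0.037)]
  [0.699, -0.693, 0.023, np.float64(0.037)]
  [0.644, -0.746, 0.023, np.float64(0.037)]
  [0.584, -0.793, 0.023, np.float64(0.037)]
  [0.521, -0.836, 0.024, np.float64(0.037)]
  [0.455, -0.874, 0.023, np.float64(0.037)]
  [0.386, -0.906, 0.023, np.float64(0.037)]
  [0.314, -0.933, 0.023, np.float64(0.037)]
  -> [665.  151.3 220. ] -112.0
  [0.0, 0.0, 0.972, 0.0]
  [0.0, 0.0, 0.972, 0.0]
  -> [665.  151.3  64.5] -112.0
```

{"op": "carry_out", "data": {"deltas": [0.84, -0.514, 0.023, 0.037, 0.5, 0.84, -0.514, 0.023, 0.037, 0.5, 0.84, -0.514, 0.023, 0.037, 0.5, 0.84, -0.514, 0.023, 0.037, 0.5]}}

```text
time: 0.75
tool_pos: [247.0, -421.7, 237.1]
tcp_rot: [[0.951, 0.31, -0.0], [0.31, -0.951, -0.001], [-0.0, 0.001, -1.0]]
wrist_force: [0.1, -0.3, 0.1]
width: 58.4
grip_force: 0.0
```

{"op": "carry_out", "data": {"deltas": [0.8, -0.577, 0.023, 0.037, 0.5, 0.8, -0.577, 0.023, 0.037, 0.5, 0.8, -0.577, 0.023, 0.037, 0.5]}}

```text
time: 1.05
tool_pos: [294.4, -356.7, 235.1]
tcp_rot: [[0.972, 0.237, 0.0], [0.237, -0.972, 0.0], [0.0, -0.0, -1.0]]
wrist_force: [0.1, 0.2, -0.5]
width: 43.8
grip_force: 0.0
```

{"op": "carry_out", "data": {"deltas": [0.751, -0.637, 0.024, 0.037, 0.5, 0.751, -0.637, 0.024, 0.037, 0.5, 0.751, -0.637, 0.024, 0.037, 0.5]}}

```text
time: 1.35
tool_pos: [340.7, -293.5, 233.2]
tcp_rot: [[0.987, 0.161, 0.0], [0.161, -0.987, 0.0], [0.0, -0.0, -1.0]]
wrist_force: [-1.2, -0.7, -0.5]
width: 43.8
grip_force: 0.0
```

{"op": "carry_out", "data": {"deltas": [0.7, -0.693, 0.023, 0.037, 0.5, 0.7, -0.693, 0.023, 0.037, 0.5, 0.7, -0.693, 0.023, 0.037, 0.5]}}

```text
time: 1.65
tool_pos: [387.2, -230.4, 231.3]
tcp_rot: [[0.996, 0.084, 0.0], [0.084, -0.996, -0.0], [0.0, 0.0, -1.0]]
wrist_force: [-0.1, 0.2, 0.8]
width: 44.7
grip_force: 0.0
```

{"op": "carry_out", "data": {"deltas": [0.644, -0.746, 0.023, 0.037, 0.5, 0.644, -0.746, 0.023, 0.037, 0.5, 0.644, -0.746, 0.023, 0.037, 0.5]}}

```text
time: 1.95
tool_pos: [433.7, -167.0, 229.3]
tcp_rot: [[1.0, 0.006, 0.0], [0.006, -1.0, -0.0], [0.0, 0.0, -1.0]]
wrist_force: [-0.2, -0.9, -0.7]
width: 43.8
grip_force: 0.0
```

{"op": "carry_out", "data": {"deltas": [0.584, -0.793, 0.023, 0.037, 0.5, 0.584, -0.793, 0.023, 0.037, 0.5, 0.584, -0.793, 0.023, 0.037, 0.5]}}

```text
time: 2.25
tool_pos: [480.2, -103.6, 227.3]
tcp_rot: [[0.997, -0.071, -0.0], [-0.071, -0.997, -0.0], [-0.0, 0.0, -1.0]]
wrist_force: [0.1, 0.1, -0.2]
width: 44.2
grip_force: 0.0
```

{"op": "carry_out", "data": {"deltas": [0.521, -0.836, 0.024, 0.037, 0.5, 0.521, -0.836, 0.024, 0.037, 0.5, 0.521, -0.836, 0.024, 0.037, 0.5]}}

```text
time: 2.55
tool_pos: [526.6, -40.2, 225.3]
tcp_rot: [[0.989, -0.149, -0.0], [-0.149, -0.989, -0.0], [-0.0, 0.0, -1.0]]
wrist_force: [0.4, 0.1, -0.2]
width: 44.4
grip_force: 0.0
```

{"op": "carry_out", "data": {"deltas": [0.455, -0.874, 0.023, 0.037, 0.5, 0.455, -0.874, 0.023, 0.037, 0.5, 0.455, -0.874, 0.023, 0.037, 0.5]}}

```text
time: 2.85
tool_pos: [573.1, 23.2, 223.3]
tcp_rot: [[0.974, -0.225, -0.0], [-0.225, -0.974, -0.0], [-0.0, 0.0, -1.0]]
wrist_force: [-0.7, 0.3, -0.3]
width: 44.2
grip_force: 0.0
```

{"op": "carry_out", "data": {"deltas": [0.386, -0.906, 0.023, 0.037, 0.5, 0.386, -0.906, 0.023, 0.037, 0.5, 0.386, -0.906, 0.023, 0.037, 0.5]}}

```text
time: 3.15
tool_pos: [619.6, 86.7, 221.3]
tcp_rot: [[0.954, -0.3, -0.001], [-0.3, -0.954, -0.0], [-0.0, 0.0, -1.0]]
wrist_force: [-0.4, -0.8, -0.7]
width: 43.9
grip_force: 0.0
```

{"op": "carry_out", "data": {"deltas": [0.314, -0.933, 0.023, 0.037, 0.5, 0.314, -0.933, 0.023, 0.037, 0.5, 0.314, -0.933, 0.023, 0.037, 0.5, 0.314, -0.933, 0.023, 0.037, 0.5]}}

```text
time: 3.55
tool_pos: [665.1, 148.4, 220.0]
tcp_rot: [[0.927, -0.375, -0.001], [-0.375, -0.927, -0.001], [-0.0, 0.001, -1.0]]
wrist_force: [0.2, 0.0, 0.7]
width: 44.1
grip_force: 0.0
```

```bash
python3 plan.py "665 151.3 64.5 -111.5"
python3 - <<'E'
from h import *
w=cam("wrist"); t=cam("top"); o=np.hstack([cv2.resize(w[0],(400,300)),cv2.resize(t[0][130:280,180:380],(400,300))]); cv2.imwrite("pics/a1.png",o)
print(proj(w,(665,151.3,88)))
E
```

```text
now [665.1 148.4 220. ] yawY -112.02 w 44.1 t 3.55 F [0.2 0.  0.7]
  [-0.007, -0.017, 0.972, np.float64(-0.002)]
  [-0.008, -0.016, 0.971, np.float64(-0.002)]
  -> [665.  151.3  64.5] -111.5
[315.52904687 227.63446905]
```

View pics/a1.png

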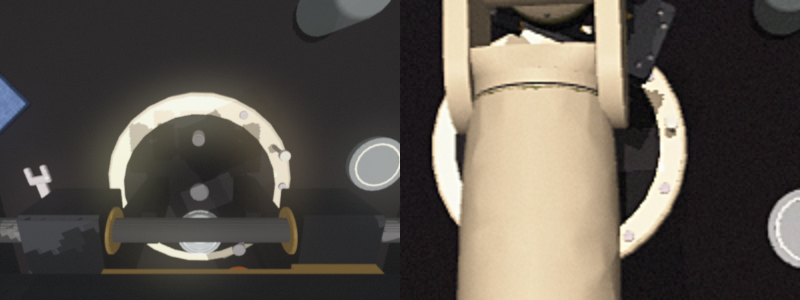

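The wrist view shows the handle at about (198,138) in the left half, between the fingers, and the post at (284,155). I'll refine the handle position by mask.

Run:
```python
from m import *
w=cam("wrist")
g=w[0].max(2)[195:250,290:345]; print(g[::4,::4])
q,a=blob(w,(295,200,340,240),lambda p:p.max(2)>130); print(q,a,ray(w,q,88),ray(w,q,80))
h,a=blob(w,(295,290,345,325),lambda p:p.max(2)>90); print(h,a,ray(w,h,54.5))
```

```text
[[100  99  99  98  98  97  93  89  90  90  89  88  91  90]
 [ 99  97  97  95  90  87  88  87  88  86  87  86  87  88]
 [ 95  91  94  89  84  84  86  84  85  85  86  83  85  87]
 [ 85  85  84  86  83  83  85  96  84  82  82  82  82  82]
 [ 81  82  83  82  81  97 128 131 126  87  79  81  80  79]
 [ 79  78  77  77  74 120 144 153 142 115  76  77  78  78]
 [ 76  77  75  74  74 145 138 144 139 136  72  72  75  72]
 [ 71  73  71  74  77 143 141 142 144 147  70  67  70  71]
 [ 68  69  68  69  68 142 142 141 143 129  66  68  65  66]
 [ 67  68  64  66  64  76 135 140 132  64  61  63  64  62]
 [ 63  61  63  59  60  57  61  60  59  60  60  58  59  60]
 [ 62  61  57  57  54  56  56  54  55  58  53  54  55  57]
 [ 56  59  55  52  54  52  52  53  53  50  48  52  51  52]
 [ 54  54  54  51  50  49  48  50  50  52  50  51  48  50]]
[317.44947735 222.49477352] 287 [668.02705226 148.69931235] [666.23956436 149.49838646]
[319.3973064 307.3989899] 594 [584.98792313 180.88811085]
```

```bash
cat > arc.py <<'E'
# rows for an arc about C from angle a0 to a1 (deg), tool y tangential; tool yaw at start y0
import sys; from h import *
def arc(C,R,a0,a1,n):
    a=np.radians(np.linspace(a0,a1,n+1)); t=np.radians(a0-90); Y=np.array([np.cos(t),np.sin(t)]); X=np.array([-Y[1],Y[0]])
    P=np.array(C)+R*np.c_[np.cos(a),np.sin(a)]
    for i in range(1,n+1):
        e=P[i]-P[0]; print([round(float(X@e)/80,3),round(float(Y@e)/80,3),0,round(-(a1-a0)*i/n/120,3)],P[i].round(1))
if __name__=="__main__":
    v=list(map(float,sys.argv[1:])); arc(v[:2],v[2],v[3],v[4],int(v[5]))
E
python3 plan.py "665 150.3 66 -111.4"; python3 arc.py 585.5 181.3 85 -21.4 10.6 5
```

```text
now [664.9 149.  220.7] yawY -112.06 w 44.1 t 3.7 F [-0.3 -0.3  0.6]
  [-0.003, -0.008, 0.967, np.float64(-0.003)]
  [-0.002, -0.007, 0.967, np.float64(-0.003)]
  -> [665.  150.3  66. ] -111.3
[-0.007, -0.118, 0, -0.053] [667.6 159.3]
[-0.026, -0.235, 0, -0.107] [669.5 168.6]
[-0.059, -0.349, 0, -0.16] [670.4 178. ]
[-0.104, -0.459, 0, -0.213] [670.3 187.5]
[-0.161, -0.563, 0, -0.267] [669.  196.9]
```

{"op": "carry_out", "data": {"deltas": [0, -0.01, 0.5, 0, 0.5, 0, -0.01, 0.967, -0.003, 0.5, 0, -0.01, 0.967, -0.003, 0.5]}}

```text
time: 4.0
tool_pos: [663.0, 150.6, 138.1]
tcp_rot: [[0.929, -0.369, -0.009], [-0.369, -0.929, -0.001], [-0.008, 0.004, -1.0]]
wrist_force: [-0.7, -0.1, 0.6]
width: 44.4
grip_force: 0.0
```

{"op": "carry_out", "data": {"deltas": [0, -0.005, 0.4, -0.003, 0.5, 0, -0.005, 0.7, -0.003, 0.5, 0, -0.005, 0.96, -0.003, 0.5, 0, -0.005, 0.96, -0.003, 0.25, 0, -0.005, 0.96, -0.003, 0.25]}}

```text
time: 4.5
tool_pos: [666.5, 151.9, 68.4]
tcp_rot: [[0.932, -0.363, 0.003], [-0.363, -0.932, 0.0], [0.002, -0.001, -1.0]]
wrist_force: [0.6, 0.4, 0.8]
width: 29.9
grip_force: 0.0
```

{"op": "carry_out", "data": {"deltas": [0, 0, 0, 0, 0.25, 0, 0, 0, 0, 0.25]}}

```text
time: 4.7
tool_pos: [666.3, 152.3, 67.8]
tcp_rot: [[0.932, -0.362, 0.003], [-0.362, -0.932, 0.0], [0.002, -0.001, -1.0]]
wrist_force: [-0.5, -0.1, -0.1]
width: 22.2
grip_force: 0.0
```

{"op": "carry_out", "data": {"deltas": [-0.007, -0.118, 0, -0.053, 0.25, -0.026, -0.235, 0, -0.107, 0.25, -0.059, -0.349, 0, -0.16, 0.25, -0.104, -0.459, 0, -0.213, 0.25, -0.161, -0.563, 0, -0.267, 0.25]}}

```text
time: 5.2
tool_pos: [670.3, 199.1, 67.1]
tcp_rot: [[0.981, 0.192, 0.001], [0.192, -0.981, -0.0], [0.001, 0.001, -1.0]]
wrist_force: [0.0, -2.2, 1.3]
width: 22.0
grip_force: 1.1
```

{"op": "carry_out", "data": {"deltas": [0, 0, 0, 0, 0.25, 0, 0, 0, 0, 0.25]}}

```text
time: 5.4
tool_pos: [670.1, 198.9, 66.6]
tcp_rot: [[0.983, 0.185, 0.001], [0.185, -0.983, 0.0], [0.001, 0.0, -1.0]]
wrist_force: [-0.4, 0.0, -0.1]
width: 22.1
grip_force: 0.0
```

```bash
python3 plan.py "670 198.5 210" "475 164.5 210 -81.3" "475 164.5 150"
```

```text
now [670.1 198.9  66.6] yawY -79.35 w 22.1 t 5.4 F [-0.4  0.  -0.1]
  [-0.001, 0.002, -0.896, 0.0]
  [-0.001, 0.003, -0.897, 0.0]
  -> [670.  198.5 210. ] -79.4
  [-0.825, -0.011, 0.0, np.float64(0.005)]
  [-0.824, -0.002, 0.0, np.float64(0.005)]
  [-0.825, 0.006, 0.0, np.float64(0.005)]
  -> [475.  164.5 210. ] -81.2
  [0.0, 0.0, 0.75, 0.0]
  -> [475.  164.5 150. ] -81.2
```

{"op": "carry_out", "data": {"deltas": [0, 0, -0.4, 0, 0.25, 0, 0, -0.9, 0, 0.1, 0, 0, -0.9, 0, 0.0]}}

```text
time: 5.7
tool_pos: [672.3, 198.8, 144.6]
tcp_rot: [[0.983, 0.185, 0.01], [0.185, -0.983, 0.001], [0.01, 0.001, -1.0]]
wrist_force: [0.1, -0.4, -0.7]
width: 8.3
grip_force: 0.0
```

{"op": "carry_out", "data": {"deltas": [0, 0, -0.9, 0, 0, 0, 0, -0.9, 0, 0, 0, 0, -0.9, 0, 0]}}

```text
time: 6.0
tool_pos: [671.1, 198.7, 214.0]
tcp_rot: [[0.983, 0.185, 0.007], [0.185, -0.983, 0.001], [0.007, 0.0, -1.0]]
wrist_force: [-0.6, -0.4, 0.0]
width: 0.4
grip_force: 0.0
```

{"op": "carry_out", "data": {"deltas": [-0.825, -0.01, 0, 0.005, 0, -0.825, -0.01, 0, 0.005, 0, -0.825, -0.01, 0, 0.005, 0]}}

```text
time: 6.3
tool_pos: [603.0, 187.0, 208.8]
tcp_rot: [[0.984, 0.176, -0.003], [0.176, -0.984, -0.0], [-0.003, -0.0, -1.0]]
wrist_force: [0.1, 0.5, -0.8]
width: 0.2
grip_force: 0.0
```

{"op": "carry_out", "data": {"deltas": [-0.825, 0, 0, 0.005, 0, -0.825, 0, 0, 0.005, 0, -0.825, 0, 0, 0.005, 0]}}

```text
time: 6.6
tool_pos: [539.4, 175.5, 209.8]
tcp_rot: [[0.986, 0.166, -0.0], [0.166, -0.986, -0.0], [-0.0, -0.0, -1.0]]
wrist_force: [0.4, 0.1, -0.3]
width: 0.6
grip_force: 0.0
```

{"op": "carry_out", "data": {"deltas": [-0.825, 0, 0, 0.005, 0, -0.825, 0, 0, 0.005, 0, -0.825, 0, 0, 0.005, 0]}}

```text
time: 6.9
tool_pos: [475.2, 164.7, 210.3]
tcp_rot: [[0.988, 0.156, 0.001], [0.156, -0.988, 0.0], [0.001, 0.0, -1.0]]
wrist_force: [0.8, 0.7, 0.7]
width: 0.3
grip_force: 0.0
```

{"op": "carry_out", "data": {"deltas": [0, 0, 0.75, 0, 0, 0, 0, 0.75, 0, 0, 0, 0, 0.75, 0, 0, 0, 0, 0.75, 0, 0]}}

```text
time: 7.3
tool_pos: [476.4, 164.8, 151.2]
tcp_rot: [[0.988, 0.156, 0.002], [0.156, -0.988, 0.0], [0.002, 0.0, -1.0]]
wrist_force: [-0.5, 0.4, -0.1]
width: -0.0
grip_force: 0.0
```

Run:
```python
from m import *
w=cam("wrist"); cv2.imwrite("pics/b1.png",w[0])
s=r.sense(); print(s["tool_pos"],s["wrist_force"]); print("lid c expected",proj(w,(521.2,171.5,73)), "tip",proj(w,s["tool_pos"]))
```

```text
[476.28789235 164.8407669  151.47617408] [0.69039758 0.41207194 0.42498554]
lid c expected [319.51326898 174.01101875] tip [317.93321736 300.5467249 ]
```

View pics/b1.png

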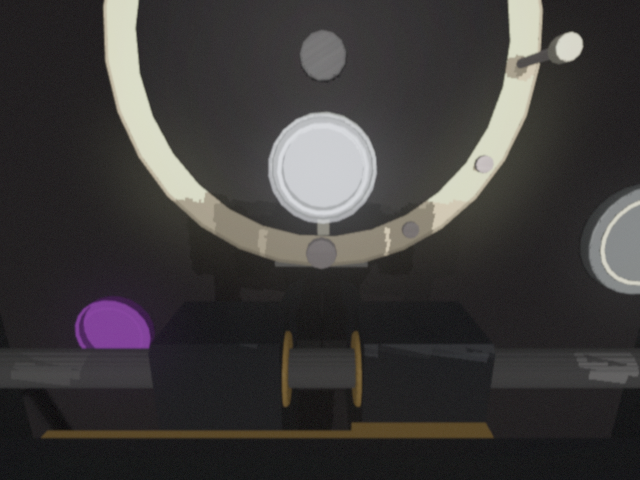

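The dash at (323,228) now points at the wide loading disc at (321,253). The lid is seated at (323,167). Next I'll measure the lid and dish centre.

```bash
cat >> m.py <<'E'
def circ(c,box,thr,z):
    x0,y0,x1,y1=box; g=cv2.medianBlur(c[0].max(2)[y0:y1,x0:x1],3)
    cs,_=cv2.findContours((g>thr).astype(np.uint8),cv2.RETR_EXTERNAL,cv2.CHAIN_APPROX_NONE)
    k=cv2.convexHull(max(cs,key=cv2.contourArea))[:,0]+(x0,y0); P=np.array([ray(c,p,z) for p in k])
    A=np.c_[2*P,np.ones(len(P))]; s=np.linalg.lstsq(A,(P**2).sum(1),rcond=None)[0]
    return s[:2].round(1),np.sqrt(s[2]+s[0]**2+s[1]**2).round(2)
E
python3 - <<'E'
from m import *
w=cam("wrist")
for th in(110,130,150): print("lid outer@73",circ(w,(262,105,384,218),th,73))
for th in(185,195,205): print("bright inner",th,circ(w,(262,105,384,218),th,73))
h,a=blob(w,(295,25,350,85),lambda p:p.max(2)>75); print(h,a,ray(w,h,54.5))
g=w[0].max(2); print(g[100:230:4,323]); print(g[167,264:384:4])
E
python3 plan.py "483.1 165.7 95 -81.3"
```

```text
lid outer@73 (array([524.1, 170.4]), np.float64(32.87))
lid outer@73 (array([524.1, 170.4]), np.float64(32.6))
lid outer@73 (array([524.1, 170.4]), np.float64(32.38))
bright inner 185 (array([526. , 169.9]), np.float64(30.64))
bright inner 195 (array([524. , 170.1]), np.float64(27.74))
bright inner 205 (array([523.9, 170.1]), np.float64(27.26))
[322.5202407  54.8036105] 1828 [589.3384655 180.541006 ]
[ 65  66  68 146 196 189 218 215 209 209 210 210 210 209 209 209 209 210
 209 210 209 209 209 209 209 209 208 177 218 185 189 149 141]
[ 69 131 176 193 217 204 209 209 209 209 209 210 209 210 209 209 210 210
 210 209 209 209 209 209 208 210 209 176 149  73]
now [476.1 164.8 151.5] yawY -81.0 w 0.8 t 7.4 F [-0.6 -0.4  0.2]
  [0.088, 0.003, 0.706, np.float64(0.003)]
  -> [483.1 165.7  95. ] -81.4
```

{"op": "carry_out", "data": {"deltas": [0.095, 0.007, 0.4, 0.003, 0, 0.095, 0.007, 0.7, 0.003, 0, 0.095, 0.007, 0.895, 0.003, 0, 0.095, 0.007, 0.895, 0.003, 0, 0.095, 0.007, 0.895, 0.003, 0]}}

```text
time: 7.9
tool_pos: [483.3, 165.5, 79.6]
tcp_rot: [[0.989, 0.15, 0.002], [0.15, -0.989, 0.0], [0.002, 0.0, -1.0]]
wrist_force: [0.1, 0.2, 0.4]
width: 0.4
grip_force: 0.0
```

```bash
python3 - <<'E'
from m import *
w=cam("wrist"); s=cam("scene"); print(circ(w,(230,80,400,300),150,73))
q=proj(s,(521,171,70)).astype(int); print(q)
o=np.hstack([cv2.resize(w[0],(400,300)),cv2.resize(s[0][q[1]-38:q[1]+37,q[0]-50:q[0]+50],(400,300),interpolation=cv2.INTER_CUBIC)]); cv2.imwrite("pics/c1.png",o)
E
python3 plan.py "484 164.4 73 -81.3"
```

```text
(array([524.1, 170.5]), np.float64(32.49))
[372 226]
now [483.4 165.5  79.9] yawY -81.35 w 0.5 t 8.0 F [-0.  -0.8  0.8]
  [0.006, 0.014, 0.086, np.float64(0.0)]
  -> [484.  164.4  73. ] -81.4
```

View pics/c1.png

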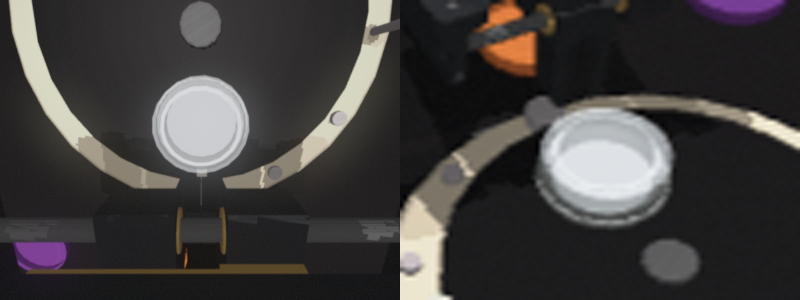

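Wrist view: the lid is at (200,124) in the half-size image, with the dark fingertips just behind its near edge at about (201,180). The scene view shows the lid seated. I'll press its near edge down gently.

{"op": "carry_out", "data": {"deltas": [0.006, 0.0, 0.06, 0, 0, 0.006, 0.0, 0.075, 0, 0, 0.006, 0.0, 0.08, 0, 0]}}

```text
time: 8.3
tool_pos: [482.9, 165.4, 72.0]
tcp_rot: [[0.989, 0.15, -0.0], [0.15, -0.989, -0.0], [-0.0, -0.0, -1.0]]
wrist_force: [-0.3, 0.2, 0.9]
width: 0.1
grip_force: 0.0
```

{"op": "carry_out", "data": {"deltas": [0, 0.0, 0.012, 0, 0, 0, 0.0, 0.012, 0, 0]}}

```text
time: 8.5
tool_pos: [482.9, 165.4, 71.0]
tcp_rot: [[0.989, 0.15, -0.0], [0.15, -0.989, -0.0], [-0.0, -0.0, -1.0]]
wrist_force: [0.2, 0.0, -0.4]
width: 0.4
grip_force: 0.0
```

{"op": "carry_out", "data": {"deltas": [0, 0.0, 0.012, 0, 0, 0, 0.0, 0.012, 0, 0]}}

```text
time: 8.7
tool_pos: [482.9, 165.4, 70.0]
tcp_rot: [[0.989, 0.15, -0.0], [0.15, -0.989, -0.0], [-0.0, -0.0, -1.0]]
wrist_force: [0.4, 0.2, 1.2]
width: 0.6
grip_force: 0.0
```

Run:
```python
from m import *
w=cam("wrist"); print(circ(w,(230,80,400,300),150,73)); s=r.sense(); print(s["tool_pos"],s["wrist_force"])
```

```text
(array([524.4, 170.6]), np.float64(32.43))
[482.93088904 165.43536322  70.0440478 ] [ 0.55368339 -0.35713096 -0.24722444]
```

{"op": "carry_out", "data": {"deltas": [0, 0, -0.06, 0, 0, 0.03, 0, -0.06, 0, 0, 0.03, 0, 0.0, 0, 0, 0.03, 0, 0.0, 0, 0]}}

```text
time: 9.15
tool_pos: [484.9, 165.8, 70.5]
tcp_rot: [[0.989, 0.151, -0.001], [0.151, -0.989, -0.0], [-0.001, 0.0, -1.0]]
wrist_force: [-7.2, -0.9, 12.2]
width: 0.5
grip_force: 6.7
```

{"op": "carry_out", "data": {"deltas": [0, 0, -0.06, 0, 0, 0.03, 0, -0.06, 0, 0, 0.03, 0, -0.015, 0, 0, 0.03, 0, -0.015, 0, 0]}}

```text
time: 9.55
tool_pos: [488.3, 166.2, 72.3]
tcp_rot: [[0.989, 0.15, 0.001], [0.15, -0.989, 0.0], [0.001, 0.0, -1.0]]
wrist_force: [-3.4, -0.6, 16.7]
width: 0.2
grip_force: 8.8
```

Run:
```python
from m import *
w=cam("wrist"); print(circ(w,(230,80,400,300),150,73)); s=r.sense(); print(s["tool_pos"],s["wrist_force"])
cv2.imwrite("pics/c2.png",w[0][60:360,120:520])
```

```text
(array([523.7, 170.6]), np.float64(33.24))
[488.45616058 166.27107156  72.43105993] [-4.6140647   0.36525122 17.34447641]
```

View pics/c2.png

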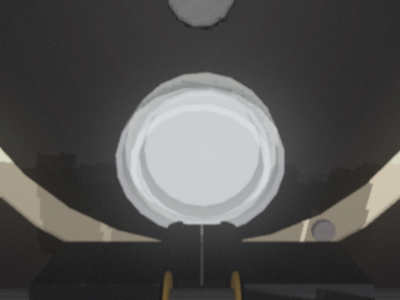

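Run:
```python
from m import *
w=cam("wrist"); X=np.array([.988,.152,0])
c0=np.array([523.9,170.5,64.])
print("col",w[0].max(2)[120:190:3,322])
for th in(0,.05,.1,.15,.2,.3):
    ax=X*np.cos(th)+np.array([0,0,np.sin(th)]); n=-X*np.sin(th)+np.array([0,0,np.cos(th)])
    c=c0+[0,0,7]-X*28; c=c+28*ax-7*n   # pivot at near rim
    print(th,"far top",proj(w,c+32.5*ax+9*n).round(0),"far bot",proj(w,c+32.5*ax).round(0),"near top",proj(w,c-32.5*ax+9*n).round(0),"z",c[2]-54)
```

```text
col [ 64  67  66  70  86 167 164 141 168 186 185 211 212 208 220 221 209 207
 209 209 209 209 210 209]
0 far top [321. 137.] far bot [321. 136.] near top [321. 294.] z 10.0
0.05 far top [321. 137.] far bot [321. 136.] near top [321. 294.] z 11.40816491681423
0.1 far top [321. 138.] far bot [321. 135.] near top [321. 294.] z 12.830306509164998
0.15 far top [321. 140.] far bot [321. 136.] near top [321. 294.] z 14.262870163708484
0.2 far top [321. 142.] far bot [321. 136.] near top [321. 294.] z 15.702275217373014
0.3 far top [321. 148.] far bot [321. 139.] near top [321. 293.] z 18.587210362638274
```

The crop shows the lid tipped. Its far edge is raised, with the grey skirt band visible at rows 73-95, and the near edge is under the fingertips at (203,225). I'll confirm the angle from the side camera.

Run:
```python
from m import *
s=cam("scene"); X=np.array([.988,.152,0]); q=np.array([372,226])
c0=np.array([522,171,64.]); im=s[0][186:262,322:422]; im=cv2.resize(im,(800,608),interpolation=cv2.INTER_CUBIC)[:600]
for th,col in((0,(0,0,255)),(.12,(0,255,255)),(.2,(0,255,0)),(.3,(255,0,255))):
    ax=X*np.cos(th)+np.array([0,0,np.sin(th)]); n=-X*np.sin(th)+np.array([0,0,np.cos(th)])
    c=c0+[0,0,7]-X*28; c=c+28*ax-7*n
    for p in(c+32.5*ax+9*n,c+32.5*ax):
        u=(proj(s,p)-(322,186)+.5)*8; cv2.circle(im,tuple(u.astype(int)),4,col,-1); print(th,u.round())
cv2.imwrite("pics/c3.png",im)
```

```text
0 [475. 407.]
0 [471. 432.]
0.12 [476. 384.]
0.12 [475. 412.]
0.2 [477. 368.]
0.2 [476. 398.]
0.3 [476. 347.]
0.3 [477. 379.]
```

View pics/c3.png

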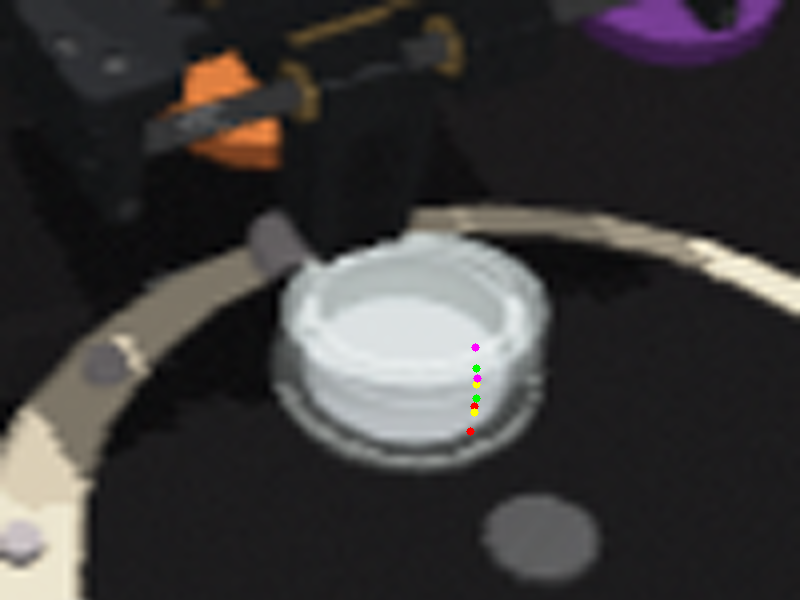

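The side view shows the far skirt edge lifted to about y=375 at x=476, well above the level mark at 432, so the tilt is roughly 0.25 rad. I'll ease it down slowly through the range and then release.

{"op": "carry_out", "data": {"deltas": [0, 0, -0.004, 0, 0, 0, 0, -0.008, 0, 0, 0, 0, -0.012, 0, 0, 0, 0, -0.015, 0, 0, 0, 0, -0.018, 0, 0]}}

```text
time: 10.2
tool_pos: [488.6, 166.3, 73.2]
tcp_rot: [[0.989, 0.15, 0.002], [0.15, -0.989, 0.0], [0.002, 0.0, -1.0]]
wrist_force: [0.8, 0.1, 4.7]
width: 0.3
grip_force: 2.6
```

Run:
```python
from m import *
w=cam("wrist"); s=r.sense(); print(s["tool_pos"],s["wrist_force"]); print("col",w[0].max(2)[125:165:2,322])
```

```text
[488.60268561 166.27609288  73.14661554] [0.68990668 0.3951799  6.4305281 ]
col [ 66  65  69  68 112 164 168 152 184 188 189 187 178 196 209 217 221 221
 218 210]
```

{"op": "carry_out", "data": {"deltas": [0, 0, -0.004, 0, 0, 0, 0, -0.008, 0, 0, 0, 0, -0.012, 0, 0, 0, 0, -0.016, 0, 0, 0, 0, -0.2, 0, 0]}}

```text
time: 10.75
tool_pos: [486.3, 166.0, 87.1]
tcp_rot: [[0.989, 0.15, -0.005], [0.15, -0.989, -0.001], [-0.005, -0.0, -1.0]]
wrist_force: [-0.3, 0.1, 1.1]
width: 0.2
grip_force: 0.0
```

{"op": "carry_out", "data": {"deltas": [0, 0, -0.7, 0, 0.3, 0, 0, -0.7, 0, 0.6, 0, 0, -0.7, 0, 1, 0, 0, -0.7, 0, 1]}}

```text
time: 11.15
tool_pos: [487.0, 166.1, 143.4]
tcp_rot: [[0.989, 0.15, -0.002], [0.15, -0.989, -0.0], [-0.002, -0.0, -1.0]]
wrist_force: [-0.4, -0.1, 0.0]
width: 30.4
grip_force: 0.0
```

```bash
python3 - <<'E'
from m import *
w=cam("wrist"); s=r.sense(); print(s["tool_pos"],s["wrist_force"]); print("col",w[0].max(2)[100:165:3,322])
for th in(110,130,150): print("lid",circ(w,(230,80,420,260),th,73))
for th in(195,205): print("in",circ(w,(230,80,420,260),th,71))
cv2.imwrite("pics/d1.png",w[0])
h,a=blob(w,(295,0,350,95),lambda p:p.max(2)>75); print(h,a,ray(w,h,54.5))
E
python3 plan.py "523.5 170.5 130 -81.3" "523.5 170.5 60 -81.3"
```

```text
[486.86622049 166.05513452 143.17851523] [ 0.31031758 -0.49095403  0.07800723]
col [ 63  66  64  65  66  67  67  70  69  71 156 170 198 186 207 219 222 210
 210 210 210 210]
lid (array([497.4, 164.3]), np.float64(58.65))
lid (array([522.6, 170.2]), np.float64(33.86))
lid (array([523.6, 170.4]), np.float64(32.98))
in (array([522.9, 170.1]), np.float64(28.28))
in (array([522.8, 170.1]), np.float64(27.78))
[320.65056361  71.04240472] 1863 [589.43886848 180.58408847]
now [486.9 166.1 143.2] yawY -81.36 w 34.5 t 11.2 F [ 0.3 -0.5  0.1]
  [0.461, 0.014, 0.165, np.float64(0.0)]
  -> [523.5 170.5 130. ] -81.4
  [0.0, 0.0, 0.875, np.float64(0.0)]
  -> [523.5 170.5  60. ] -81.4
```

{"op": "carry_out", "data": {"deltas": [0.463, 0.014, 0.15, 0, 1, 0.463, 0.014, 0.15, 0, 1, 0.463, 0.014, 0.15, 0, 1, 0.463, 0.014, 0.15, 0, 1]}}

```text
time: 11.6
tool_pos: [523.7, 170.6, 132.2]
tcp_rot: [[0.989, 0.15, -0.001], [0.15, -0.989, -0.0], [-0.001, -0.0, -1.0]]
wrist_force: [0.2, -0.2, -1.0]
width: 66.6
grip_force: 0.0
```

{"op": "carry_out", "data": {"deltas": [0, 0, 0.3, 0, 1, 0, 0, 0.6, 0, 1, 0, 0, 0.8, 0, 1, 0, 0, 0.8, 0, 1]}}

```text
time: 12.0
tool_pos: [522.9, 170.5, 67.2]
tcp_rot: [[0.989, 0.15, -0.004], [0.15, -0.989, -0.0], [-0.004, -0.0, -1.0]]
wrist_force: [-0.4, -0.8, 0.3]
width: 88.4
grip_force: 0.0
```

```bash
python3 plan.py "523.7 170.6 67 -81.3"
```

```text
now [522.9 170.5  67.2] yawY -81.35 w 88.4 t 12.0 F [-0.4 -0.8  0.3]
  [0.01, 0.0, 0.003, np.float64(0.0)]
  -> [523.7 170.6  67. ] -81.3
```

{"op": "carry_out", "data": {"deltas": [0.005, 0, 0, 0, 0.77, 0.005, 0, 0, 0, 0.77, 0.005, 0, 0, 0, 0.6, 0.005, 0, 0, 0, 0.6, 0.005, 0, 0, 0, 0.6]}}

```text
time: 12.5
tool_pos: [525.3, 170.8, 69.6]
tcp_rot: [[0.989, 0.15, 0.001], [0.15, -0.989, 0.0], [0.001, 0.0, -1.0]]
wrist_force: [-1.4, 0.3, 6.6]
width: 63.2
grip_force: 30.0
```

{"op": "carry_out", "data": {"deltas": [0, 0, 0, 0, 0.6, 0, 0, 0, 0, 0.6]}}

```text
time: 12.7
tool_pos: [525.3, 170.8, 69.6]
tcp_rot: [[0.989, 0.15, 0.001], [0.15, -0.989, 0.0], [0.001, 0.0, -1.0]]
wrist_force: [-1.3, -0.9, 6.3]
width: 63.1
grip_force: 30.0
```

{"op": "carry_out", "data": {"deltas": [0, 0, -0.05, 0, 0.6, 0, 0, -0.1, 0, 0.6, 0, 0, -0.18, 0, 0.6, 0, 0, -0.25, 0, 0.6, 0, 0, -0.25, 0, 0.6]}}

```text
time: 13.2
tool_pos: [525.3, 170.7, 89.7]
tcp_rot: [[0.989, 0.15, 0.002], [0.15, -0.989, 0.0], [0.002, 0.0, -1.0]]
wrist_force: [0.8, -0.2, -0.6]
width: 63.4
grip_force: 30.0
```

```bash
python3 - <<'E'
from m import *
w=cam("wrist"); cv2.imwrite("pics/d2.png",w[0])
E
python3 plan.py "500.5 -95.7 87 -81.3" "500.5 -95.7 18"
```

```text
now [525.1 170.7  89.2] yawY -81.35 w 63.4 t 13.25 F [ 0.3 -1.7 -0.6]
  [-0.201, 0.811, 0.007, np.float64(0.0)]
  [-0.201, 0.812, 0.007, np.float64(0.0)]
  [-0.201, 0.811, 0.006, np.float64(0.0)]
  [-0.201, 0.812, 0.007, np.float64(0.0)]
  -> [500.5 -95.7  87. ] -81.4
  [0.0, 0.0, 0.863, 0.0]
  -> [500.5 -95.7  18. ] -81.4
```

View pics/d2.png

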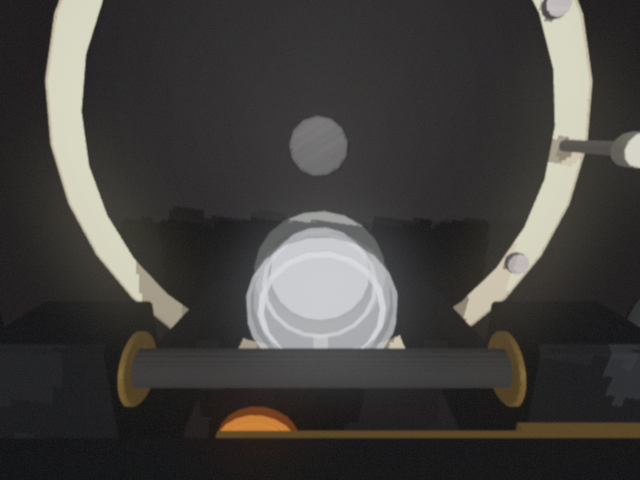

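The wrist view shows the lid held clear, as the larger ring at (322,300). The dish is below it, with its foot ring top at row 211. Carrying the lid to the pad.

{"op": "carry_out", "data": {"deltas": [-0.1, 0.4, 0, 0, 0.6, -0.2, 0.81, 0, 0, 0.6, -0.2, 0.81, 0, 0, 0.6]}}

```text
time: 13.55
tool_pos: [518.6, 101.5, 88.5]
tcp_rot: [[0.989, 0.147, -0.001], [0.147, -0.989, -0.001], [-0.001, 0.0, -1.0]]
wrist_force: [-0.1, 0.5, -0.3]
width: 63.3
grip_force: 30.0
```

{"op": "carry_out", "data": {"deltas": [-0.1, 0.4, 0, 0, 0.6, -0.2, 0.81, 0, 0, 0.6, -0.2, 0.81, 0, 0, 0.6]}}

```text
time: 13.85
tool_pos: [512.7, 35.5, 88.6]
tcp_rot: [[0.989, 0.147, -0.0], [0.147, -0.989, -0.0], [-0.0, 0.0, -1.0]]
wrist_force: [0.9, 0.2, 0.1]
width: 63.3
grip_force: 30.0
```

{"op": "carry_out", "data": {"deltas": [-0.1, 0.4, 0.2, 0, 0.6, -0.2, 0.81, 0.3, 0, 0.6, -0.2, 0.81, 0.3, 0, 0.6]}}

```text
time: 14.15
tool_pos: [506.3, -30.3, 63.7]
tcp_rot: [[0.989, 0.148, -0.002], [0.148, -0.989, 0.0], [-0.002, -0.001, -1.0]]
wrist_force: [-0.8, 0.1, -0.1]
width: 63.3
grip_force: 30.0
```

{"op": "carry_out", "data": {"deltas": [-0.1, 0.4, 0.1, 0, 0.6, -0.2, 0.81, 0.2, 0, 0.6, -0.2, 0.81, 0.2, 0, 0.6, -0.2, 0.81, 0.2, 0, 0.6]}}

```text
time: 14.55
tool_pos: [500.8, -94.2, 48.8]
tcp_rot: [[0.989, 0.15, -0.0], [0.15, -0.989, 0.001], [-0.0, -0.001, -1.0]]
wrist_force: [-0.3, 0.2, 0.1]
width: 63.5
grip_force: 30.0
```

```bash
python3 - <<'E'
from m import *
s=cam("scene"); w=cam("wrist"); p=r.sense()["tool_pos"]; q=proj(s,p).astype(int); print(q)
x,y=max(q[0]-50,0),q[1]-50
o=np.hstack([cv2.resize(w[0],(400,300)),cv2.resize(s[0][y:y+75,x:x+100],(400,300),interpolation=cv2.INTER_CUBIC)]); cv2.imwrite("pics/e1.png",o)
E
python3 plan.py "500.5 -95.7 18 -81.3"
```

```text
[240 253]
now [500.9 -93.7  49. ] yawY -81.27 w 63.3 t 14.65 F [-0.2  1.2  0.2]
  [-0.009, 0.024, 0.388, np.float64(0.0)]
  -> [500.5 -95.7  18. ] -81.3
```

View pics/e1.png

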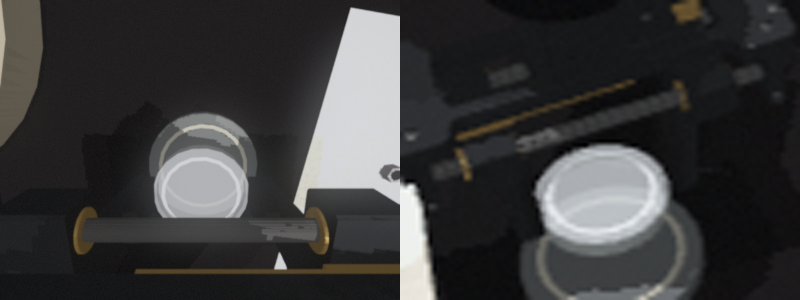

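The lid is held above the pad, at (200,187) in the wrist view and (603,195) in the side view, and it is nearly level. Lowering it.

{"op": "carry_out", "data": {"deltas": [-0.01, 0.02, 0.15, 0, 0.6, -0.01, 0.02, 0.33, 0, 0.6, -0.01, 0.02, 0.33, 0, 0.6]}}

```text
time: 14.95
tool_pos: [499.0, -95.8, 20.5]
tcp_rot: [[0.989, 0.151, -0.003], [0.151, -0.989, 0.001], [-0.003, -0.002, -1.0]]
wrist_force: [-0.5, -0.6, -0.1]
width: 63.3
grip_force: 30.0
```

{"op": "carry_out", "data": {"deltas": [0, 0, 0.025, 0, 0.6, 0, 0, 0.025, 0, 0.6]}}

```text
time: 15.15
tool_pos: [500.2, -96.7, 20.5]
tcp_rot: [[0.989, 0.151, 0.0], [0.151, -0.989, -0.0], [0.0, 0.0, -1.0]]
wrist_force: [0.1, -0.3, -0.6]
width: 63.4
grip_force: 30.0
```

{"op": "carry_out", "data": {"deltas": [0, 0, 0.02, 0, 0.6, 0, 0, 0.02, 0, 0.6]}}

```text
time: 15.35
tool_pos: [500.1, -96.9, 18.9]
tcp_rot: [[0.989, 0.15, 0.0], [0.15, -0.989, -0.0], [0.0, 0.0, -1.0]]
wrist_force: [0.0, -0.6, -0.2]
width: 63.1
grip_force: 30.0
```

{"op": "carry_out", "data": {"deltas": [0, 0, 0.02, 0, 0.6, 0, 0, 0.02, 0, 0.6]}}

```text
time: 15.55
tool_pos: [500.3, -97.0, 17.6]
tcp_rot: [[0.989, 0.15, 0.001], [0.15, -0.989, -0.0], [0.001, 0.0, -1.0]]
wrist_force: [-0.9, 1.0, 6.1]
width: 63.5
grip_force: 30.0
```

{"op": "carry_out", "data": {"deltas": [0, 0, 0.015, 0, 0.6, 0, 0, 0.015, 0, 0.6]}}

```text
time: 15.75
tool_pos: [500.3, -97.0, 17.4]
tcp_rot: [[0.989, 0.151, 0.001], [0.151, -0.989, -0.0], [0.001, 0.001, -1.0]]
wrist_force: [-5.2, 2.5, 17.8]
width: 63.3
grip_force: 30.0
```

{"op": "carry_out", "data": {"deltas": [0, 0, 0.012, 0, 0.6, 0, 0, 0.012, 0, 0.6]}}

```text
time: 15.95
tool_pos: [500.6, -97.0, 16.4]
tcp_rot: [[0.989, 0.15, 0.002], [0.15, -0.989, -0.001], [0.002, 0.001, -1.0]]
wrist_force: [-0.4, 1.1, 3.8]
width: 64.7
grip_force: 3.0
```

{"op": "carry_out", "data": {"deltas": [0, 0, -0.01, 0, 0.85, 0, 0, -0.01, 0, 1, 0, 0, -0.01, 0, 1, 0, 0, -0.01, 0, 1]}}

```text
time: 16.35
tool_pos: [500.0, -96.9, 15.6]
tcp_rot: [[0.989, 0.15, -0.0], [0.15, -0.989, 0.0], [-0.0, -0.0, -1.0]]
wrist_force: [0.1, 0.1, -0.2]
width: 87.9
grip_force: 0.0
```

{"op": "carry_out", "data": {"deltas": [0, 0, -0.3, 0, 1, 0, 0, -0.9, 0, 1, 0, 0, -0.9, 0, 1]}}

```text
time: 16.65
tool_pos: [502.5, -97.9, 92.5]
tcp_rot: [[0.989, 0.151, 0.008], [0.151, -0.989, -0.004], [0.008, 0.005, -1.0]]
wrist_force: [0.2, -0.2, -0.0]
width: 88.1
grip_force: 0.0
```

{"op": "carry_out", "data": {"deltas": [-0.4, 0.6, -0.8, 0, 1, -0.4, 0.6, -0.8, 0, 1, -0.4, 0.6, -0.8, 0, 1]}}

```text
time: 16.95
tool_pos: [476.2, -151.7, 154.5]
tcp_rot: [[0.989, 0.148, 0.005], [0.148, -0.989, -0.003], [0.004, 0.004, -1.0]]
wrist_force: [0.4, -0.1, -0.7]
width: 88.0
grip_force: 0.0
```

Run:
```python
from m import *
w=cam("wrist"); s=cam("scene"); t=cam("top"); print(r.sense()["tool_pos"])
o=np.hstack([cv2.resize(w[0],(400,300)),cv2.resize(s[0][180:360,60:300],(400,300),interpolation=cv2.INTER_CUBIC)]); 
o=np.vstack([o,np.hstack([cv2.resize(t[0][130:310,180:420],(400,300)),cv2.resize(t[0][170:320,360:560],(400,300))])]); cv2.imwrite("pics/f1.png",o)
```

```text
[ 475.33752653 -148.61039643  150.67182474]
```

View pics/f1.png

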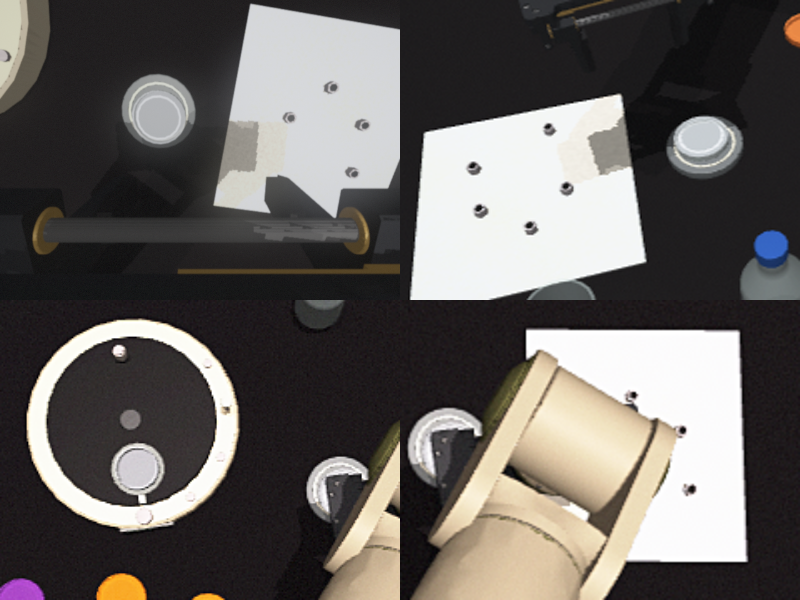

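The lid lies flat on the pad, at (158,117) in the wrist panel and (700,140) in the side panel. The open dish is at (137,468) in the top panel with the dash still at the disc. One fitting moved by itself: it is now at about (530,228) in the side panel. Next I'll measure the fittings and dish.

```bash
cat > nuts.py <<'E'
from m import *
def nuts(c,z=5):
    g=cv2.cvtColor(c[0],cv2.COLOR_BGR2GRAY); hull=np.zeros_like(g)
    sheet=np.array([proj(c,p) for p in SH]).astype(np.int32); cv2.fillConvexPoly(hull,sheet,1)
    m=((g<115)&(hull>0)).astype(np.uint8); m=cv2.morphologyEx(m,cv2.MORPH_CLOSE,np.ones((3,3)))
    cs,_=cv2.findContours(m,cv2.RETR_EXTERNAL,cv2.CHAIN_APPROX_NONE); out=[]
    for k in cs:
        x,y,w,h=cv2.boundingRect(k); p=(x+(w-1)/2,y+(h-1)/2); P=ray(c,p,z)
        q=np.linalg.norm(ray(c,(x+w,y+h/2),z)-ray(c,(x,y+h/2),z))
        if 9<q<26 and .5<w/h<2: out.append((P.round(1).tolist(),[round(float(v)) for v in p],round(float(q),1)))
    return out
# white sheet corners (world) from the first top picture
SH=[(635,-195,0),(632,-415,0),(390,-420,0),(392,-195,0)]
E
python3 - <<'E'
from nuts import *
import h
t=cam("top")
for n in("wrist","scene"):
    c=cam(n); 
    for o in nuts(c): print(n,o)
for px in((423,186),(529,185),(533,300),(424,300)): print(ray(t,px,0).round())
# dish in top view
for th in(90,110,130,150): print("dish",th,circ(t,(240,214,285,242),th,71))
# lid on pad (wrist)
w=cam("wrist"); print("lid",[circ(w,(190,110,320,250),th,21) for th in(120,150,165)])
E
```

```text
wrist ([459.2, -362.0], [567, 276], 9.3)
wrist ([524.8, -353.7], [584, 199], 9.5)
scene ([563.2, -302.1], [138, 316], 12.9)
scene ([523.4, -355.7], [108, 306], 13.2)
scene ([519.7, -258.9], [160, 293], 11.6)
scene ([457.8, -364.2], [104, 280], 13.8)
scene ([419.5, -275.3], [150, 257], 12.4)
[ 634. -186.]
[ 638. -426.]
[ 379. -426.]
[ 377. -185.]
dish 90 (array([520.9, 169.3]), np.float64(33.87))
dish 110 (array([521. , 169.1]), np.float64(33.31))
dish 130 (array([520.9, 168.9]), np.float64(33.12))
dish 150 (array([521.3, 169.3]), np.float64(32.57))
lid [(array([506.2, -98. ]), np.float64(42.14)), (array([506.7, -99.5]), np.float64(39.53)), (array([503.1, -98.2]), np.float64(36.34))]
```

```bash
sed -i 's/g=-da\/n\/120/g=float(-da\/n\/120)/' plan.py
cat > slots.py <<'E'
import numpy as np
for i in range(5):
    a=np.radians(8.7+72*i); print(i,(523.2+14.5*np.cos(a)).round(1),(170.6+14.5*np.sin(a)).round(1))
E
python3 slots.py; python3 -c "
from h import *
t=cam('top'); print('beaker',ray(t,(457,150),0),'bottle',ray(t,(371,133),0))"
python3 plan.py "519.5 -259 110 -48" "519.5 -259 6" "519.5 -259 100" "537.5 172.8 100" "537.5 172.8 75" | grep -v np
```

```text
0 537.5 172.8
1 525.5 184.9
2 510.3 177.3
3 512.9 160.4
4 529.7 157.6
beaker [ 717.6479784  -264.42768458] bottle [756.24461273 -68.20364215]
now [ 475.6 -148.6  151. ] yawY -81.31 w 88.4 t 17.35 F [ 1.   1.1 -0.1]
  [0.167, 0.724, 0.256, -0.139]
  [-0.048, 0.741, 0.256, -0.139]
  -> [ 519.5 -259.   110. ] -47.9
  [0.0, 0.0, 0.65, 0.0]
  [0.0, 0.0, 0.65, 0.0]
  -> [ 519.5 -259.     6. ] -47.9
  [0.0, 0.0, -0.587, 0.0]
  [0.0, 0.0, -0.588, 0.0]
  -> [ 519.5 -259.   100. ] -47.9
  [0.946, -0.964, 0.0, 0.0]
  [0.945, -0.964, 0.0, 0.0]
  [0.946, -0.964, 0.0, 0.0]
  [0.946, -0.965, 0.0, 0.0]
  -> [537.5 172.8 100. ] -47.9
  [0.0, 0.0, 0.313, 0.0]
  -> [537.5 172.8  75. ] -47.9
```

{"op": "carry_out", "data": {"deltas": [0.167, 0.724, 0.256, -0.139, 0.4, 0.167, 0.724, 0.256, -0.139, 0.4, 0.167, 0.724, 0.256, -0.139, 0.4]}}

```text
time: 17.65
tool_pos: [497.5, -205.2, 130.0]
tcp_rot: [[0.904, 0.428, -0.002], [0.428, -0.904, 0.001], [-0.001, -0.002, -1.0]]
wrist_force: [-0.4, 0.9, 0.3]
width: 66.2
grip_force: 0.0
```

{"op": "carry_out", "data": {"deltas": [-0.048, 0.741, 0.256, -0.139, 0.4, -0.048, 0.741, 0.256, -0.139, 0.4, -0.048, 0.741, 0.256, -0.139, 0.4, -0.048, 0.741, 0.256, -0.139, 0.4]}}

```text
time: 18.05
tool_pos: [519.3, -258.4, 111.0]
tcp_rot: [[0.747, 0.665, -0.0], [0.665, -0.747, 0.001], [0.0, -0.001, -1.0]]
wrist_force: [0.1, 0.4, -0.4]
width: 35.8
grip_force: 0.0
```

```bash
python3 plan.py "519.5 -259 6 -48"
```

```text
now [ 519.3 -258.4  111. ] yawY -48.3 w 35.8 t 18.05 F [ 0.1  0.4 -0.4]
  [-0.002, 0.004, 0.656, -0.001]
  [-0.001, 0.004, 0.657, -0.001]
  -> [ 519.5 -259.     6. ] -48.1
```

{"op": "carry_out", "data": {"deltas": [0, 0, 0.5, 0, 0.4, 0, 0, 0.75, 0, 0.4, 0, 0, 0.75, 0, 0.4]}}

```text
time: 18.35
tool_pos: [518.2, -257.5, 49.1]
tcp_rot: [[0.745, 0.667, -0.004], [0.667, -0.745, 0.003], [-0.001, -0.005, -1.0]]
wrist_force: [-0.7, -0.3, -0.5]
width: 35.6
grip_force: 0.0
```

{"op": "carry_out", "data": {"deltas": [0, 0, 0.3, 0, 0.4, 0, 0, 0.555, 0, 0.4, 0, 0, 0.555, 0, 0.4, 0, 0, 0.555, 0, 0.05, 0, 0, 0.555, 0, 0.05]}}

```text
time: 18.85
tool_pos: [520.2, -259.9, 8.3]
tcp_rot: [[0.743, 0.669, 0.002], [0.669, -0.743, -0.002], [0.001, 0.003, -1.0]]
wrist_force: [0.1, -0.0, 0.4]
width: 21.6
grip_force: 0.0
```

{"op": "carry_out", "data": {"deltas": [0, 0, 0, 0, 0.05, 0, 0, 0, 0, 0.05, 0, 0, 0, 0, 0.05]}}

```text
time: 19.15
tool_pos: [520.0, -260.0, 7.6]
tcp_rot: [[0.743, 0.669, 0.002], [0.669, -0.743, -0.001], [0.0, 0.002, -1.0]]
wrist_force: [0.1, 1.8, 6.6]
width: 10.9
grip_force: 30.0
```

{"op": "carry_out", "data": {"deltas": [0, 0, 0, 0, 0.35, 0, 0, 0, 0, 0.35, 0, 0, 0.035, 0, 0.35, 0, 0, 0.05, 0, 0.35]}}

```text
time: 19.55
tool_pos: [519.2, -259.5, 2.0]
tcp_rot: [[0.743, 0.669, -0.001], [0.669, -0.743, 0.0], [-0.0, -0.001, -1.0]]
wrist_force: [-0.7, -0.0, 1.0]
width: 30.8
grip_force: 0.0
```

{"op": "carry_out", "data": {"deltas": [0, 0, 0, 0, 0.05, 0, 0, 0, 0, 0.05, 0, 0, 0, 0, 0.05, 0, 0, 0, 0, 0.05]}}

```text
time: 19.95
tool_pos: [519.4, -259.7, 2.4]
tcp_rot: [[0.743, 0.669, 0.0], [0.669, -0.743, -0.0], [0.0, 0.0, -1.0]]
wrist_force: [-0.2, 0.2, -0.3]
width: 12.5
grip_force: 30.0
```

{"op": "carry_out", "data": {"deltas": [0, 0, -0.4, 0, 0.05, 0, 0, -1, 0, 0.05, 0, 0, -1, 0, 0.05]}}

```text
time: 20.25
tool_pos: [521.8, -261.3, 88.2]
tcp_rot: [[0.743, 0.669, 0.008], [0.669, -0.743, -0.006], [0.002, 0.01, -1.0]]
wrist_force: [-0.7, -1.1, 0.7]
width: 12.1
grip_force: 30.0
```

{"op": "carry_out", "data": {"deltas": [0.4, -0.4, -0.25, 0, 0.05, 0.945, -0.96, -0.25, 0, 0.05, 0.945, -0.96, -0.25, 0, 0.05, 0.945, -0.96, -0.25, 0, 0.05]}}

```text
time: 20.65
tool_pos: [524.2, -150.5, 102.2]
tcp_rot: [[0.741, 0.671, -0.0], [0.671, -0.741, 0.0], [-0.0, -0.0, -1.0]]
wrist_force: [-1.1, -0.5, 0.5]
width: 12.5
grip_force: 30.0
```

{"op": "carry_out", "data": {"deltas": [0.4, -0.4, 0, 0, 0.05, 0.945, -0.96, 0, 0, 0.05, 0.945, -0.96, 0, 0, 0.05]}}

```text
time: 20.95
tool_pos: [528.9, -42.3, 102.0]
tcp_rot: [[0.742, 0.671, -0.001], [0.671, -0.742, 0.001], [-0.0, -0.001, -1.0]]
wrist_force: [0.8, -0.3, -0.6]
width: 12.2
grip_force: 30.0
```

{"op": "carry_out", "data": {"deltas": [0.4, -0.4, 0, 0, 0.05, 0.945, -0.96, 0, 0, 0.05, 0.945, -0.96, 0, 0, 0.05]}}

```text
time: 21.25
tool_pos: [534.0, 65.3, 102.1]
tcp_rot: [[0.742, 0.671, -0.0], [0.671, -0.742, 0.0], [0.0, -0.0, -1.0]]
wrist_force: [-0.1, -0.2, 0.0]
width: 12.0
grip_force: 30.0
```

{"op": "carry_out", "data": {"deltas": [0.4, -0.4, 0, 0, 0.05, 0.945, -0.96, 0, 0, 0.05, 0.945, -0.96, 0, 0, 0.05, 0.945, -0.96, 0, 0, 0.05]}}

```text
time: 21.65
tool_pos: [539.0, 170.9, 102.0]
tcp_rot: [[0.742, 0.67, -0.0], [0.67, -0.742, -0.0], [-0.0, 0.0, -1.0]]
wrist_force: [0.5, -0.5, 0.7]
width: 12.0
grip_force: 30.0
```

```bash
python3 plan.py "537.5 172.8 74 -48"
```

```text
now [539.  170.9 102. ] yawY -47.91 w 12.0 t 21.65 F [ 0.5 -0.5  0.7]
  [0.002, -0.03, 0.349, 0.001]
  -> [537.5 172.8  74. ] -48.0
```

Release this fitting, then go back up and over towards the next one, D at (563,-302).

{"op": "carry_out", "data": {"deltas": [0, -0.03, 0.2, 0, 0.05, 0, -0.03, 0.35, 0, 0.05, 0, -0.03, 0.36, 0, 0.05, 0, -0.03, 0.36, 0, 0.05, 0, -0.03, 0.36, 0, 0.05]}}

```text
time: 22.15
tool_pos: [537.4, 172.2, 74.1]
tcp_rot: [[0.744, 0.669, 0.001], [0.669, -0.744, 0.0], [0.001, 0.0, -1.0]]
wrist_force: [0.0, 0.2, 0.5]
width: 12.1
grip_force: 30.0
```

{"op": "carry_out", "data": {"deltas": [0, 0, 0, 0, 0.35, 0, 0, 0, 0, 0.35, 0, 0, 0, 0, 0.35]}}

```text
time: 22.45
tool_pos: [537.0, 172.8, 73.9]
tcp_rot: [[0.743, 0.669, 0.0], [0.669, -0.743, 0.0], [0.0, 0.0, -1.0]]
wrist_force: [-0.5, 0.2, 0.0]
width: 30.5
grip_force: 0.0
```

{"op": "carry_out", "data": {"deltas": [0, 0, -0.3, 0, 0.4, 0, 0, -0.35, 0, 0.4]}}

```text
time: 22.65
tool_pos: [538.0, 173.0, 103.7]
tcp_rot: [[0.743, 0.669, 0.004], [0.669, -0.743, 0.0], [0.003, 0.002, -1.0]]
wrist_force: [-0.2, 0.0, 0.3]
width: 35.0
grip_force: 0.0
```

```bash
python3 - <<'E'
from nuts import *
for o in nuts(cam("scene")): print(o)
E
python3 plan.py "563 -302 100 -48"
```

```text
([563.2, -302.1], [138, 316], 12.9)
([524.5, -355.7], [108, 306], 13.1)
([457.8, -364.2], [104, 280], 13.8)
([419.5, -275.3], [150, 257], 12.4)
now [537.8 173.  103.2] yawY -47.98 w 35.4 t 22.7 F [ 1.1  0.2 -0.4]
  [-0.748, 0.924, 0.008, 0.0]
  [-0.748, 0.925, 0.008, 0.0]
  [-0.748, 0.924, 0.008, 0.0]
  [-0.748, 0.925, 0.008, 0.0]
  [-0.748, 0.924, 0.008, 0.0]
  -> [ 563. -302.  100.] -48.0
```

{"op": "carry_out", "data": {"deltas": [-0.4, 0.5, 0, 0, 0.4, -0.75, 0.925, 0, 0, 0.4, -0.75, 0.925, 0, 0, 0.4]}}

```text
time: 23.0
tool_pos: [542.0, 73.6, 100.9]
tcp_rot: [[0.746, 0.666, -0.001], [0.666, -0.746, -0.001], [-0.001, 0.0, -1.0]]
wrist_force: [0.4, 1.0, -0.4]
width: 35.3
grip_force: 0.0
```

{"op": "carry_out", "data": {"deltas": [-0.4, 0.5, 0, 0, 0.4, -0.75, 0.925, 0, 0, 0.4, -0.75, 0.925, 0, 0, 0.4]}}

```text
time: 23.3
tool_pos: [546.9, -21.3, 101.0]
tcp_rot: [[0.746, 0.666, -0.0], [0.666, -0.746, -0.001], [-0.0, 0.0, -1.0]]
wrist_force: [0.6, 0.3, -0.2]
width: 35.1
grip_force: 0.0
```

{"op": "carry_out", "data": {"deltas": [-0.4, 0.5, 0, 0, 0.4, -0.75, 0.925, 0, 0, 0.4, -0.75, 0.925, 0, 0, 0.4]}}

```text
time: 23.6
tool_pos: [551.9, -116.1, 101.0]
tcp_rot: [[0.746, 0.666, 0.0], [0.666, -0.746, -0.001], [-0.0, 0.001, -1.0]]
wrist_force: [0.1, 0.1, 0.0]
width: 35.3
grip_force: 0.0
```

{"op": "carry_out", "data": {"deltas": [-0.4, 0.5, 0, 0, 0.4, -0.75, 0.925, 0, 0, 0.4, -0.75, 0.925, 0, 0, 0.4]}}

```text
time: 23.9
tool_pos: [556.7, -211.0, 100.9]
tcp_rot: [[0.745, 0.667, 0.0], [0.667, -0.745, -0.001], [-0.0, 0.001, -1.0]]
wrist_force: [-1.0, 1.1, -0.4]
width: 35.4
grip_force: 0.0
```

{"op": "carry_out", "data": {"deltas": [-0.4, 0.5, 0, 0, 0.4, -0.74, 0.925, 0, 0, 0.4, -0.74, 0.925, 0, 0, 0.4, -0.74, 0.925, 0, 0, 0.4, -0.74, 0.925, 0, 0, 0.4]}}

```text
time: 24.4
tool_pos: [562.5, -300.2, 101.2]
tcp_rot: [[0.742, 0.671, -0.001], [0.671, -0.742, 0.001], [0.0, -0.001, -1.0]]
wrist_force: [0.1, 0.4, 0.4]
width: 35.4
grip_force: 0.0
```

```bash
python3 plan.py "563 -302 3 -48"; python3 -c "
from nuts import *
for o in nuts(cam('wrist')): print(o)"
```

```text
now [ 562.5 -300.2  101.2] yawY -47.89 w 35.4 t 24.4 F [0.1 0.4 0.4]
  [-0.005, 0.01, 0.614, 0.0]
  [-0.005, 0.01, 0.614, 0.0]
  -> [ 563. -302.    3.] -47.9
([524.5, -356.7], [342, 324], 11.7)
([563.7, -303.8], [325, 239], 14.3)
```

{"op": "carry_out", "data": {"deltas": [0, 0.03, 0.4, 0, 0.4, 0, 0.03, 0.75, 0, 0.4, 0, 0.03, 0.75, 0, 0.4]}}

```text
time: 24.75
tool_pos: [562.5, -301.5, 38.2]
tcp_rot: [[0.742, 0.67, -0.005], [0.67, -0.742, 0.004], [-0.001, -0.007, -1.0]]
wrist_force: [-0.6, 0.8, 0.7]
width: 35.4
grip_force: 0.0
```

{"op": "carry_out", "data": {"deltas": [0, 0, 0.2, 0, 0.4, 0, 0, 0.47, 0, 0.4, 0, 0, 0.47, 0, 0.4, 0, 0, 0.47, 0, 0.4, 0, 0, 0.47, 0, 0.05]}}

```text
time: 25.25
tool_pos: [564.5, -304.5, 5.5]
tcp_rot: [[0.743, 0.669, 0.002], [0.669, -0.743, -0.001], [0.0, 0.002, -1.0]]
wrist_force: [-0.7, -0.4, 0.1]
width: 29.4
grip_force: 0.0
```

{"op": "carry_out", "data": {"deltas": [0, 0, 0, 0, 0.05, 0, 0, 0, 0, 0.05, 0, 0, 0, 0, 0.05, 0, 0, 0, 0, 0.05]}}

```text
time: 25.65
tool_pos: [564.2, -304.4, 4.8]
tcp_rot: [[0.743, 0.669, 0.001], [0.669, -0.743, -0.001], [0.0, 0.001, -1.0]]
wrist_force: [-0.4, 0.7, 5.5]
width: 12.1
grip_force: 30.0
```

{"op": "carry_out", "data": {"deltas": [0, 0, -0.4, 0, 0.05, 0, 0, -1, 0, 0.05, 0, 0, -1, 0, 0.05]}}

```text
time: 25.95
tool_pos: [566.1, -305.9, 90.2]
tcp_rot: [[0.743, 0.669, 0.008], [0.669, -0.743, -0.007], [0.002, 0.01, -1.0]]
wrist_force: [-0.0, -0.2, -0.3]
width: 11.5
grip_force: 30.0
```

{"op": "carry_out", "data": {"deltas": [0.35, -0.5, -0.25, 0, 0.05, 0.746, -0.97, -0.25, 0, 0.05, 0.746, -0.97, -0.25, 0, 0.05, 0.746, -0.97, -0.25, 0, 0.05]}}

```text
time: 26.35
tool_pos: [556.3, -205.8, 103.8]
tcp_rot: [[0.742, 0.67, -0.0], [0.67, -0.742, -0.0], [-0.0, -0.0, -1.0]]
wrist_force: [-0.2, -0.7, -0.1]
width: 12.0
grip_force: 30.0
```

{"op": "carry_out", "data": {"deltas": [0.35, -0.5, 0, 0, 0.05, 0.746, -0.97, 0, 0, 0.05, 0.746, -0.97, 0, 0, 0.05]}}

```text
time: 26.65
tool_pos: [548.2, -105.7, 103.4]
tcp_rot: [[0.741, 0.672, -0.002], [0.672, -0.741, 0.001], [-0.0, -0.002, -1.0]]
wrist_force: [-0.0, -0.1, -0.2]
width: 11.5
grip_force: 30.0
```

{"op": "carry_out", "data": {"deltas": [0.35, -0.5, 0, 0, 0.05, 0.746, -0.97, 0, 0, 0.05, 0.746, -0.97, 0, 0, 0.05]}}

```text
time: 26.95
tool_pos: [540.9, -8.4, 103.6]
tcp_rot: [[0.741, 0.672, -0.001], [0.672, -0.741, 0.001], [-0.0, -0.001, -1.0]]
wrist_force: [-0.4, -0.5, 0.0]
width: 12.2
grip_force: 30.0
```

{"op": "carry_out", "data": {"deltas": [0.35, -0.5, 0, 0, 0.05, 0.746, -0.97, 0, 0, 0.05, 0.746, -0.97, 0, 0, 0.05]}}

```text
time: 27.25
tool_pos: [533.6, 88.9, 103.7]
tcp_rot: [[0.741, 0.672, -0.0], [0.672, -0.741, 0.001], [0.0, -0.0, -1.0]]
wrist_force: [0.0, -0.9, 0.3]
width: 11.8
grip_force: 30.0
```

{"op": "carry_out", "data": {"deltas": [0.35, -0.5, 0, 0, 0.05, 0.746, -0.97, 0, 0, 0.05, 0.746, -0.97, 0, 0, 0.05, 0.746, -0.97, 0, 0, 0.05, 0.746, -0.97, 0, 0, 0.05]}}

```text
time: 27.75
tool_pos: [526.7, 181.9, 103.7]
tcp_rot: [[0.744, 0.668, -0.0], [0.668, -0.744, -0.0], [-0.0, 0.0, -1.0]]
wrist_force: [1.5, -0.9, -0.2]
width: 11.9
grip_force: 30.0
```

```bash
python3 plan.py "525.5 184.9 74 -48"
```

```text
now [526.7 181.9 103.7] yawY -48.12 w 11.9 t 27.75 F [ 1.5 -0.9 -0.2]
  [0.015, -0.038, 0.371, -0.001]
  -> [525.5 184.9  74. ] -48.0
```

{"op": "carry_out", "data": {"deltas": [0.015, -0.038, 0.2, 0, 0.05, 0.015, -0.038, 0.37, 0, 0.05, 0.015, -0.038, 0.375, 0, 0.05, 0.015, -0.038, 0.375, 0, 0.05, 0.015, -0.038, 0.375, 0, 0.05]}}

```text
time: 28.25
tool_pos: [525.2, 186.5, 74.5]
tcp_rot: [[0.743, 0.669, 0.001], [0.669, -0.743, 0.0], [0.001, 0.001, -1.0]]
wrist_force: [0.1, -0.0, -0.0]
width: 12.2
grip_force: 30.0
```

{"op": "carry_out", "data": {"deltas": [0, 0, 0, 0, 0.35, 0, 0, 0, 0, 0.35, 0, 0, 0, 0, 0.35]}}

```text
time: 28.55
tool_pos: [524.8, 186.9, 74.2]
tcp_rot: [[0.743, 0.669, 0.0], [0.669, -0.743, 0.0], [0.0, 0.0, -1.0]]
wrist_force: [0.9, 0.0, 0.2]
width: 30.9
grip_force: 0.0
```

{"op": "carry_out", "data": {"deltas": [0, 0, -0.3, 0, 0.4, 0, 0, -0.35, 0, 0.4]}}

```text
time: 28.75
tool_pos: [525.8, 187.1, 104.1]
tcp_rot: [[0.743, 0.669, 0.004], [0.669, -0.743, 0.001], [0.003, 0.002, -1.0]]
wrist_force: [0.3, -1.5, 0.3]
width: 35.6
grip_force: 0.0
```

{"op": "carry_out", "data": {"deltas": [-0.4, 0.4, 0, 0, 0.4, -0.756, 0.836, 0, 0, 0.4, -0.756, 0.836, 0, 0, 0.4]}}

```text
time: 29.05
tool_pos: [524.9, 92.9, 101.7]
tcp_rot: [[0.746, 0.666, 0.0], [0.666, -0.746, -0.001], [-0.0, 0.001, -1.0]]
wrist_force: [0.4, 1.0, 0.1]
width: 35.1
grip_force: 0.0
```

```bash
python3 - <<'E'
from nuts import *
for o in nuts(cam("scene")): print(o)
t=cam("top"); cv2.imwrite("pics/g1.png",cv2.resize(t[0][130:280,180:380],(800,600),interpolation=cv2.INTER_CUBIC))
E
python3 plan.py "524.5 -356 101 -48"
```

```text
([524.5, -355.7], [108, 306], 13.1)
([457.8, -364.2], [104, 280], 13.8)
([419.5, -275.3], [150, 257], 12.4)
now [524.6  96.3 101.8] yawY -48.09 w 35.4 t 29.15 F [ 1.2  0.3 -1.3]
  [-0.756, 0.841, 0.002, 0.0]
  [-0.755, 0.842, 0.002, 0.0]
  [-0.756, 0.841, 0.002, 0.0]
  [-0.755, 0.841, 0.002, 0.0]
  [-0.756, 0.842, 0.001, 0.0]
  -> [ 524.5 -356.   101. ] -48.1
```

View pics/g1.png

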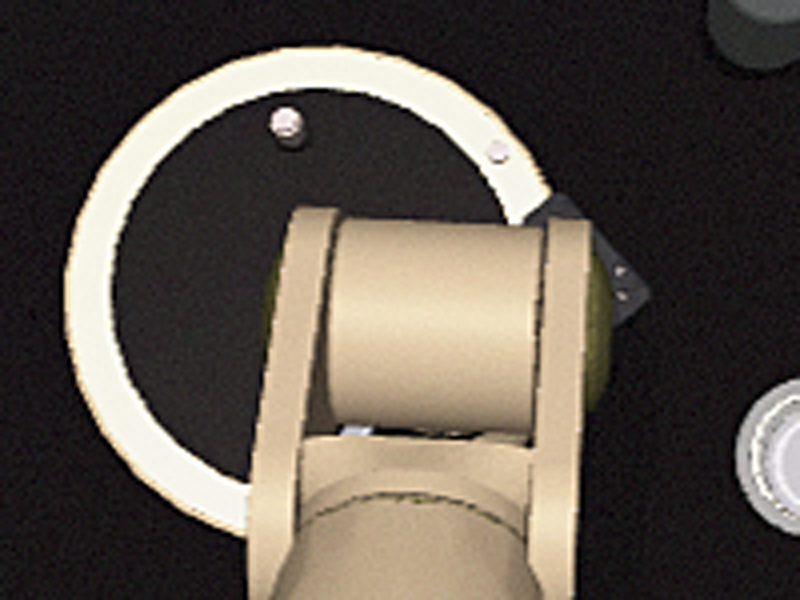

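The arm hides the dish in this view, so it shows nothing useful. Three fittings remain on the sheet. Continuing with B.

{"op": "carry_out", "data": {"deltas": [-0.4, 0.4, 0, 0, 0.4, -0.756, 0.84, 0, 0, 0.4, -0.756, 0.84, 0, 0, 0.4]}}

```text
time: 29.45
tool_pos: [525.1, 3.7, 101.9]
tcp_rot: [[0.745, 0.667, 0.001], [0.667, -0.745, -0.001], [-0.0, 0.001, -1.0]]
wrist_force: [0.0, 0.5, 0.0]
width: 35.4
grip_force: 0.0
```

{"op": "carry_out", "data": {"deltas": [-0.4, 0.4, 0, 0, 0.4, -0.756, 0.84, 0, 0, 0.4, -0.756, 0.84, 0, 0, 0.4]}}

```text
time: 29.75
tool_pos: [525.3, -86.5, 101.9]
tcp_rot: [[0.745, 0.667, 0.001], [0.667, -0.745, -0.001], [0.0, 0.001, -1.0]]
wrist_force: [-0.3, 1.0, 0.4]
width: 35.3
grip_force: 0.0
```

{"op": "carry_out", "data": {"deltas": [-0.4, 0.4, 0, 0, 0.4, -0.756, 0.84, 0, 0, 0.4, -0.756, 0.84, 0, 0, 0.4]}}

```text
time: 30.05
tool_pos: [525.4, -176.8, 101.8]
tcp_rot: [[0.745, 0.667, 0.001], [0.667, -0.745, -0.001], [0.0, 0.001, -1.0]]
wrist_force: [-0.1, 1.1, 0.5]
width: 35.5
grip_force: 0.0
```

{"op": "carry_out", "data": {"deltas": [-0.4, 0.4, 0, 0, 0.4, -0.756, 0.84, 0, 0, 0.4, -0.756, 0.84, 0, 0, 0.4]}}

```text
time: 30.35
tool_pos: [525.4, -267.1, 101.7]
tcp_rot: [[0.744, 0.668, 0.001], [0.668, -0.744, -0.001], [-0.0, 0.001, -1.0]]
wrist_force: [0.0, 0.8, -0.1]
width: 35.4
grip_force: 0.0
```

{"op": "carry_out", "data": {"deltas": [-0.4, 0.4, 0, 0, 0.4, -0.756, 0.84, 0, 0, 0.4, -0.756, 0.84, 0, 0, 0.4, -0.756, 0.84, 0, 0, 0.4, -0.756, 0.84, 0, 0, 0.4]}}

```text
time: 30.85
tool_pos: [525.5, -352.8, 101.8]
tcp_rot: [[0.742, 0.671, -0.001], [0.671, -0.742, 0.001], [0.0, -0.001, -1.0]]
wrist_force: [-0.4, 0.3, 0.7]
width: 35.0
grip_force: 0.0
```

```bash
python3 plan.py "524.4 -355.8 2.5 -48"; python3 -c "
from nuts import *
for o in nuts(cam('wrist')): print(o)"
```

```text
now [ 525.5 -352.8  101.8] yawY -47.86 w 35.0 t 30.85 F [-0.4  0.3  0.7]
  [-0.018, 0.009, 0.62, 0.001]
  [-0.017, 0.009, 0.621, 0.001]
  -> [ 524.4 -355.8    2.5] -48.1
([520.1, -414.2], [378, 298], 22.9)
([420.7, -277.8], [140, 274], 18.3)
([524.6, -357.4], [324, 242], 14.4)
```

{"op": "carry_out", "data": {"deltas": [-0.038, 0.024, 0.4, 0, 0.4, -0.038, 0.024, 0.75, 0, 0.4, -0.038, 0.024, 0.75, 0, 0.4]}}

```text
time: 31.2
tool_pos: [522.7, -356.0, 38.7]
tcp_rot: [[0.742, 0.67, -0.005], [0.67, -0.742, 0.005], [-0.0, -0.007, -1.0]]
wrist_force: [-0.2, 0.9, -0.4]
width: 35.5
grip_force: 0.0
```

{"op": "carry_out", "data": {"deltas": [0, 0, 0.2, 0, 0.4, 0, 0, 0.5, 0, 0.4, 0, 0, 0.5, 0, 0.4, 0, 0, 0.5, 0, 0.4, 0, 0, 0.5, 0, 0.05]}}

```text
time: 31.7
tool_pos: [524.1, -358.8, 2.8]
tcp_rot: [[0.743, 0.669, 0.001], [0.669, -0.743, -0.001], [0.0, 0.001, -1.0]]
wrist_force: [-0.5, 0.4, 0.5]
width: 29.5
grip_force: 0.0
```

{"op": "carry_out", "data": {"deltas": [0, 0, 0, 0, 0.05, 0, 0, 0, 0, 0.05, 0, 0, 0, 0, 0.05, 0, 0, 0, 0, 0.05]}}

```text
time: 32.1
tool_pos: [523.9, -358.8, 2.4]
tcp_rot: [[0.743, 0.669, 0.0], [0.669, -0.743, -0.0], [0.0, 0.0, -1.0]]
wrist_force: [-0.4, 0.4, 3.8]
width: 12.2
grip_force: 30.0
```

{"op": "carry_out", "data": {"deltas": [0, 0, -0.4, 0, 0.05, 0, 0, -1, 0, 0.05, 0, 0, -1, 0, 0.05]}}

```text
time: 32.4
tool_pos: [525.9, -360.8, 88.3]
tcp_rot: [[0.743, 0.669, 0.008], [0.669, -0.743, -0.007], [0.001, 0.011, -1.0]]
wrist_force: [-0.7, -0.6, -0.1]
width: 12.4
grip_force: 30.0
```

{"op": "carry_out", "data": {"deltas": [0.35, -0.4, -0.25, 0, 0.05, 0.722, -0.846, -0.25, 0, 0.05, 0.722, -0.846, -0.25, 0, 0.05, 0.722, -0.846, -0.25, 0, 0.05]}}

```text
time: 32.8
tool_pos: [521.5, -269.3, 101.9]
tcp_rot: [[0.742, 0.67, -0.0], [0.67, -0.742, -0.0], [-0.0, 0.0, -1.0]]
wrist_force: [0.3, -1.1, -0.1]
width: 11.9
grip_force: 30.0
```

{"op": "carry_out", "data": {"deltas": [0.35, -0.4, 0, 0, 0.05, 0.722, -0.846, 0, 0, 0.05, 0.722, -0.846, 0, 0, 0.05]}}

```text
time: 33.1
tool_pos: [518.7, -177.8, 101.5]
tcp_rot: [[0.741, 0.671, -0.001], [0.671, -0.741, 0.002], [-0.0, -0.002, -1.0]]
wrist_force: [-0.4, -0.8, 0.1]
width: 12.1
grip_force: 30.0
```

{"op": "carry_out", "data": {"deltas": [0.35, -0.4, 0, 0, 0.05, 0.722, -0.846, 0, 0, 0.05, 0.722, -0.846, 0, 0, 0.05]}}

```text
time: 33.4
tool_pos: [516.5, -89.3, 101.6]
tcp_rot: [[0.741, 0.671, -0.001], [0.671, -0.741, 0.001], [-0.0, -0.001, -1.0]]
wrist_force: [0.6, -0.6, -0.6]
width: 12.0
grip_force: 30.0
```

{"op": "carry_out", "data": {"deltas": [0.35, -0.4, 0, 0, 0.05, 0.722, -0.846, 0, 0, 0.05, 0.722, -0.846, 0, 0, 0.05]}}

```text
time: 33.7
tool_pos: [514.4, -0.6, 101.7]
tcp_rot: [[0.741, 0.671, -0.0], [0.671, -0.741, 0.001], [0.0, -0.001, -1.0]]
wrist_force: [-0.1, -0.2, 0.2]
width: 12.1
grip_force: 30.0
```

{"op": "carry_out", "data": {"deltas": [0.35, -0.4, 0, 0, 0.05, 0.722, -0.846, 0, 0, 0.05, 0.722, -0.846, 0, 0, 0.05]}}

```text
time: 34.0
tool_pos: [512.3, 88.2, 101.8]
tcp_rot: [[0.741, 0.671, 0.0], [0.671, -0.741, 0.0], [0.0, -0.0, -1.0]]
wrist_force: [0.2, -0.9, -1.1]
width: 12.1
grip_force: 30.0
```

{"op": "carry_out", "data": {"deltas": [0.35, -0.4, 0, 0, 0.05, 0.722, -0.846, 0, 0, 0.05, 0.722, -0.846, 0, 0, 0.05, 0.722, -0.846, 0, 0, 0.05, 0.722, -0.846, 0, 0, 0.05]}}

```text
time: 34.5
tool_pos: [510.3, 173.0, 101.8]
tcp_rot: [[0.744, 0.668, -0.0], [0.668, -0.744, -0.0], [-0.0, 0.0, -1.0]]
wrist_force: [-0.1, -0.9, -0.5]
width: 12.3
grip_force: 30.0
```

```bash
python3 plan.py "510.3 177.3 74 -48"
```

```text
now [510.3 173.  101.8] yawY -48.11 w 12.3 t 34.5 F [-0.1 -0.9 -0.5]
  [0.036, -0.04, 0.347, -0.001]
  -> [510.3 177.3  74. ] -48.0
```

{"op": "carry_out", "data": {"deltas": [0.019, -0.021, 0.2, 0, 0.05, 0.019, -0.021, 0.34, 0, 0.05, 0.019, -0.021, 0.35, 0, 0.05, 0.019, -0.021, 0.35, 0, 0.05, 0.019, -0.021, 0.35, 0, 0.05]}}

```text
time: 35.0
tool_pos: [509.9, 176.9, 74.5]
tcp_rot: [[0.743, 0.669, 0.001], [0.669, -0.743, 0.0], [0.001, 0.0, -1.0]]
wrist_force: [-0.9, 0.4, -0.9]
width: 12.2
grip_force: 30.0
```

{"op": "carry_out", "data": {"deltas": [0, 0, 0, 0, 0.35, 0, 0, 0, 0, 0.35, 0, 0, 0, 0, 0.35]}}

```text
time: 35.3
tool_pos: [509.6, 177.2, 74.2]
tcp_rot: [[0.743, 0.669, 0.0], [0.669, -0.743, 0.0], [0.0, 0.0, -1.0]]
wrist_force: [1.1, 0.7, 0.2]
width: 30.3
grip_force: 0.0
```

{"op": "carry_out", "data": {"deltas": [0, 0, -0.3, 0, 0.4, 0, 0, -0.35, 0, 0.4]}}

```text
time: 35.5
tool_pos: [510.6, 177.4, 104.0]
tcp_rot: [[0.743, 0.669, 0.004], [0.669, -0.743, 0.0], [0.003, 0.002, -1.0]]
wrist_force: [-0.8, 0.3, 0.3]
width: 35.1
grip_force: 0.0
```

{"op": "carry_out", "data": {"deltas": [-0.4, 0.4, 0, 0, 0.4, -0.834, 0.764, 0, 0, 0.4, -0.834, 0.764, 0, 0, 0.4]}}

```text
time: 35.8
tool_pos: [500.5, 83.5, 101.7]
tcp_rot: [[0.746, 0.666, -0.0], [0.666, -0.746, -0.001], [-0.001, 0.0, -1.0]]
wrist_force: [0.0, 0.4, 0.6]
width: 35.3
grip_force: 0.0
```

{"op": "carry_out", "data": {"deltas": [-0.4, 0.4, 0, 0, 0.4, -0.834, 0.764, 0, 0, 0.4, -0.834, 0.764, 0, 0, 0.4]}}

```text
time: 36.1
tool_pos: [492.0, -6.3, 101.8]
tcp_rot: [[0.746, 0.666, 0.0], [0.666, -0.746, -0.001], [-0.0, 0.001, -1.0]]
wrist_force: [1.0, -0.8, -0.9]
width: 35.2
grip_force: 0.0
```

{"op": "carry_out", "data": {"deltas": [-0.4, 0.4, 0, 0, 0.4, -0.834, 0.764, 0, 0, 0.4, -0.834, 0.764, 0, 0, 0.4]}}

```text
time: 36.4
tool_pos: [483.6, -96.0, 101.8]
tcp_rot: [[0.746, 0.666, 0.001], [0.666, -0.746, -0.001], [-0.0, 0.001, -1.0]]
wrist_force: [0.2, -0.2, 0.0]
width: 34.9
grip_force: 0.0
```

{"op": "carry_out", "data": {"deltas": [-0.4, 0.4, 0, 0, 0.4, -0.834, 0.764, 0, 0, 0.4, -0.834, 0.764, 0, 0, 0.4]}}

```text
time: 36.7
tool_pos: [475.0, -185.7, 101.8]
tcp_rot: [[0.745, 0.667, 0.001], [0.667, -0.745, -0.001], [-0.0, 0.001, -1.0]]
wrist_force: [-0.2, 0.8, -0.2]
width: 35.2
grip_force: 0.0
```

{"op": "carry_out", "data": {"deltas": [-0.4, 0.4, 0, 0, 0.4, -0.834, 0.764, 0, 0, 0.4, -0.834, 0.764, 0, 0, 0.4]}}

```text
time: 37.0
tool_pos: [466.5, -275.5, 101.7]
tcp_rot: [[0.745, 0.667, 0.001], [0.667, -0.745, -0.001], [-0.0, 0.001, -1.0]]
wrist_force: [-0.4, 0.2, -0.2]
width: 35.5
grip_force: 0.0
```

{"op": "carry_out", "data": {"deltas": [-0.4, 0.4, 0, 0, 0.4, -0.834, 0.764, 0, 0, 0.4, -0.834, 0.764, 0, 0, 0.4, -0.834, 0.764, 0, 0, 0.4, -0.834, 0.764, 0, 0, 0.4]}}

```text
time: 37.5
tool_pos: [458.3, -361.0, 101.8]
tcp_rot: [[0.742, 0.671, -0.0], [0.671, -0.742, 0.001], [0.0, -0.001, -1.0]]
wrist_force: [-0.3, 0.5, -0.5]
width: 35.0
grip_force: 0.0
```

```bash
python3 plan.py "458.2 -363.3 2.5 -48"; python3 -c "
from nuts import *
for n in('wrist','scene'):
  for o in nuts(cam(n)): print(n,o)
t=cam('top'); g=t[0].max(2)[214:242,244:282]; print(g[::2,::2])"
```

```text
now [ 458.3 -361.   101.8] yawY -47.88 w 35.0 t 37.5 F [-0.3  0.5 -0.5]
  [-0.01, 0.01, 0.62, 0.0]
  [-0.01, 0.01, 0.621, 0.0]
  -> [ 458.2 -363.3    2.5] -47.9
wrist ([454.4, -415.9], [374, 290], 14.2)
wrist ([459.3, -366.1], [326, 240], 12.3)
wrist ([421.0, -277.7], [188, 196], 15.9)
scene ([457.8, -364.2], [104, 280], 17.7)
scene ([419.2, -276.3], [149, 257], 14.4)
[[ 55  50  54  47  51  55  48  55  47  49  47  44  58  58  60  50  59  54
   56]
 [ 51  54  58  52  47  42  33 127 212 223 226 199  55  43  51  57  57  54
   63]
 [ 53  51  54  48  39 206 208 255 255 232 255 243 220 235  57  51  56  60
   56]
 [ 50  54  53  35 199 255 103 108 224 222 221 175 160 212 226  71  52  54
   58]
 [ 51  53  41 199 255  84 227 212 255 255 228 213 215 225 200 228  55  52
   56]
 [ 55  50 142 250  89 218 209 249  30  34 219 199 210 212 206 199 175  50
   56]
 [ 54  41 204 183 187 239 212 221 241  95 202 213 213 207 241 135 226  36
   52]
 [ 52  31 227 147 181  18 255 184 179 158 218 210 214 212 209 173 221  71
   47]
 [ 50  47 225 157 177  37 222 199 207 210 208 208 208 210 208 183 197 123
   52]
 [ 55  90 244 148 255 255 150 217 210 212 210 212 212 211 206 186 202 103
   56]
 [ 57  27 209 148 216 218 250 151 255 209 210 211 211 207 222 142 218 107
   63]
 [ 51  44 190 231 192 211 162  36 116 198 212 208 212 209 255 138 228  38
   55]
 [ 58  50  82 210 205 210 255  59 255 193 211 212 212 240 136 212 135  54
   59]
 [ 56  50  40 185 137 211 215 155 192 213 206 207 242  99 183 193  36  52
   53]]
```

{"op": "carry_out", "data": {"deltas": [-0.015, 0.02, 0.4, 0, 0.4, -0.015, 0.02, 0.75, 0, 0.4, -0.015, 0.02, 0.75, 0, 0.4]}}

```text
time: 37.95
tool_pos: [456.6, -363.1, 39.0]
tcp_rot: [[0.743, 0.67, -0.004], [0.67, -0.743, 0.005], [0.0, -0.006, -1.0]]
wrist_force: [-0.4, 0.9, 0.1]
width: 35.3
grip_force: 0.0
```

{"op": "carry_out", "data": {"deltas": [0, 0, 0.2, 0, 0.4, 0, 0, 0.5, 0, 0.4, 0, 0, 0.5, 0, 0.4, 0, 0, 0.5, 0, 0.4, 0, 0, 0.5, 0, 0.05]}}

```text
time: 38.45
tool_pos: [458.1, -365.4, 3.3]
tcp_rot: [[0.743, 0.669, 0.001], [0.669, -0.743, -0.001], [-0.0, 0.001, -1.0]]
wrist_force: [-1.0, 0.5, -0.5]
width: 29.3
grip_force: 0.0
```

{"op": "carry_out", "data": {"deltas": [0, 0, 0, 0, 0.05, 0, 0, 0, 0, 0.05, 0, 0, 0, 0, 0.05, 0, 0, 0, 0, 0.05]}}

```text
time: 38.85
tool_pos: [457.8, -365.4, 2.5]
tcp_rot: [[0.743, 0.669, 0.0], [0.669, -0.743, -0.0], [0.0, 0.001, -1.0]]
wrist_force: [-0.1, 1.3, 6.5]
width: 11.8
grip_force: 30.0
```

{"op": "carry_out", "data": {"deltas": [0, 0, -0.4, 0, 0.05, 0, 0, -1, 0, 0.05, 0, 0, -1, 0, 0.05]}}

```text
time: 39.15
tool_pos: [459.5, -367.3, 87.6]
tcp_rot: [[0.743, 0.669, 0.006], [0.669, -0.743, -0.008], [-0.0, 0.01, -1.0]]
wrist_force: [0.1, 0.5, -0.3]
width: 11.8
grip_force: 30.0
```

{"op": "carry_out", "data": {"deltas": [0.35, -0.35, -0.25, 0, 0.05, 0.817, -0.737, -0.25, 0, 0.05, 0.817, -0.737, -0.25, 0, 0.05, 0.817, -0.737, -0.25, 0, 0.05]}}

```text
time: 39.55
tool_pos: [466.9, -277.2, 101.8]
tcp_rot: [[0.742, 0.67, -0.0], [0.67, -0.742, -0.0], [-0.0, -0.0, -1.0]]
wrist_force: [-0.2, -0.5, 0.2]
width: 12.1
grip_force: 30.0
```

{"op": "carry_out", "data": {"deltas": [0.35, -0.35, 0, 0, 0.05, 0.817, -0.737, 0, 0, 0.05, 0.817, -0.737, 0, 0, 0.05]}}

```text
time: 39.85
tool_pos: [475.9, -187.1, 101.4]
tcp_rot: [[0.741, 0.671, -0.001], [0.671, -0.741, 0.002], [0.0, -0.002, -1.0]]
wrist_force: [-0.4, -1.4, -0.7]
width: 11.9
grip_force: 30.0
```

{"op": "carry_out", "data": {"deltas": [0.35, -0.35, 0, 0, 0.05, 0.817, -0.737, 0, 0, 0.05, 0.817, -0.737, 0, 0, 0.05]}}

```text
time: 40.15
tool_pos: [485.2, -99.9, 101.6]
tcp_rot: [[0.741, 0.672, -0.001], [0.672, -0.741, 0.001], [0.0, -0.001, -1.0]]
wrist_force: [0.0, 0.1, -0.7]
width: 11.6
grip_force: 30.0
```

{"op": "carry_out", "data": {"deltas": [0.35, -0.35, 0, 0, 0.05, 0.817, -0.737, 0, 0, 0.05, 0.817, -0.737, 0, 0, 0.05]}}

```text
time: 40.45
tool_pos: [494.6, -12.6, 101.7]
tcp_rot: [[0.741, 0.672, -0.0], [0.672, -0.741, 0.001], [0.0, -0.0, -1.0]]
wrist_force: [0.3, 0.4, -0.2]
width: 12.3
grip_force: 30.0
```

{"op": "carry_out", "data": {"deltas": [0.35, -0.35, 0, 0, 0.05, 0.817, -0.737, 0, 0, 0.05, 0.817, -0.737, 0, 0, 0.05]}}

```text
time: 40.75
tool_pos: [504.0, 74.7, 101.8]
tcp_rot: [[0.741, 0.672, 0.0], [0.672, -0.741, 0.0], [0.001, 0.0, -1.0]]
wrist_force: [0.2, -0.4, -0.6]
width: 12.0
grip_force: 30.0
```

{"op": "carry_out", "data": {"deltas": [0.35, -0.35, 0, 0, 0.05, 0.817, -0.737, 0, 0, 0.05, 0.817, -0.737, 0, 0, 0.05, 0.817, -0.737, 0, 0, 0.05, 0.817, -0.737, 0, 0, 0.05]}}

```text
time: 41.25
tool_pos: [512.8, 158.1, 101.7]
tcp_rot: [[0.744, 0.668, -0.0], [0.668, -0.744, -0.0], [-0.001, 0.0, -1.0]]
wrist_force: [-1.1, 0.3, -0.1]
width: 12.1
grip_force: 30.0
```

```bash
python3 -c "
from h import *
t=cam('top')
for p in((260.5,224),(254,228.5),(258,237)): print(ray(t,p,64).round(1))"; python3 plan.py "512.9 160.4 74 -48"
```

```text
[536.5 173.9]
[526.7 187.6]
[508.5 178.6]
now [512.7 158.2 101.9] yawY -48.12 w 11.9 t 41.3 F [-0.5  0.1  0.6]
  [0.02, -0.019, 0.348, -0.001]
  -> [512.9 160.4  74. ] -48.0
```

{"op": "carry_out", "data": {"deltas": [0, 0, 0.2, 0, 0.05, 0, 0, 0.34, 0, 0.05, 0, 0, 0.35, 0, 0.05, 0, 0, 0.35, 0, 0.05, 0, 0, 0.35, 0, 0.05]}}

```text
time: 41.8
tool_pos: [512.6, 159.9, 74.5]
tcp_rot: [[0.743, 0.669, 0.001], [0.669, -0.743, 0.0], [0.001, 0.001, -1.0]]
wrist_force: [0.8, 0.3, 0.5]
width: 12.0
grip_force: 30.0
```

{"op": "carry_out", "data": {"deltas": [0, 0, 0, 0, 0.35, 0, 0, 0, 0, 0.35, 0, 0, 0, 0, 0.35]}}

```text
time: 42.1
tool_pos: [512.4, 160.1, 74.2]
tcp_rot: [[0.743, 0.669, 0.0], [0.669, -0.743, 0.0], [0.0, 0.0, -1.0]]
wrist_force: [0.5, -0.2, -0.4]
width: 30.6
grip_force: 0.0
```

{"op": "carry_out", "data": {"deltas": [0, 0, -0.3, 0, 0.4, 0, 0, -0.35, 0, 0.4]}}

```text
time: 42.3
tool_pos: [513.3, 160.2, 103.9]
tcp_rot: [[0.743, 0.669, 0.004], [0.669, -0.743, 0.0], [0.003, 0.002, -1.0]]
wrist_force: [-0.0, -0.7, -0.4]
width: 35.4
grip_force: 0.0
```

{"op": "carry_out", "data": {"deltas": [-0.4, 0.3, 0, 0, 0.4, -0.904, 0.657, 0, 0, 0.4, -0.904, 0.657, 0, 0, 0.4]}}

```text
time: 42.6
tool_pos: [493.0, 68.9, 101.6]
tcp_rot: [[0.746, 0.666, -0.001], [0.666, -0.746, -0.001], [-0.001, 0.0, -1.0]]
wrist_force: [0.9, 0.4, -0.5]
width: 35.3
grip_force: 0.0
```

{"op": "carry_out", "data": {"deltas": [-0.4, 0.3, 0, 0, 0.4, -0.904, 0.657, 0, 0, 0.4, -0.904, 0.657, 0, 0, 0.4]}}

```text
time: 42.9
tool_pos: [474.7, -18.5, 101.7]
tcp_rot: [[0.746, 0.666, -0.0], [0.666, -0.746, -0.001], [-0.0, 0.0, -1.0]]
wrist_force: [-0.1, 0.4, 0.3]
width: 35.3
grip_force: 0.0
```

{"op": "carry_out", "data": {"deltas": [-0.4, 0.3, 0, 0, 0.4, -0.904, 0.657, 0, 0, 0.4, -0.904, 0.657, 0, 0, 0.4]}}

```text
time: 43.2
tool_pos: [456.3, -105.8, 101.9]
tcp_rot: [[0.746, 0.666, 0.001], [0.666, -0.746, -0.001], [-0.0, 0.001, -1.0]]
wrist_force: [1.1, 0.6, 0.4]
width: 35.6
grip_force: 0.0
```

{"op": "carry_out", "data": {"deltas": [-0.4, 0.3, 0, 0, 0.4, -0.904, 0.657, 0, 0, 0.4, -0.904, 0.657, 0, 0, 0.4]}}

```text
time: 43.5
tool_pos: [437.9, -193.0, 101.9]
tcp_rot: [[0.746, 0.666, 0.001], [0.666, -0.746, -0.001], [-0.0, 0.001, -1.0]]
wrist_force: [0.5, 1.1, 0.3]
width: 35.1
grip_force: 0.0
```

{"op": "carry_out", "data": {"deltas": [-0.4, 0.3, 0, 0, 0.4, -0.904, 0.657, 0, 0, 0.4, -0.904, 0.657, 0, 0, 0.4, -0.904, 0.657, 0, 0, 0.4, -0.904, 0.657, 0, 0, 0.4]}}

```text
time: 44.0
tool_pos: [420.0, -275.5, 101.7]
tcp_rot: [[0.742, 0.67, -0.0], [0.67, -0.742, 0.001], [0.0, -0.001, -1.0]]
wrist_force: [-0.2, 0.7, 0.2]
width: 35.5
grip_force: 0.0
```

```bash
python3 plan.py "420 -276.8 2.5 -48"; python3 -c "
from nuts import *
for n in('wrist','scene'):
  for o in nuts(cam(n)): print(n,o)"
```

```text
now [ 420.  -275.5  101.7] yawY -47.9 w 35.5 t 44.0 F [-0.2  0.7  0.2]
  [-0.006, 0.006, 0.62, 0.0]
  [-0.005, 0.006, 0.62, 0.0]
  -> [ 420.  -276.8    2.5] -47.9
wrist ([421.0, -277.4], [323, 238], 14.3)
scene ([419.2, -276.3], [149, 257], 14.4)
```

{"op": "carry_out", "data": {"deltas": [0, 0, 0.4, 0, 0.4, 0, 0, 0.75, 0, 0.4, 0, 0, 0.75, 0, 0.4]}}

```text
time: 44.4
tool_pos: [418.5, -274.9, 39.5]
tcp_rot: [[0.742, 0.67, -0.004], [0.67, -0.742, 0.004], [-0.0, -0.006, -1.0]]
wrist_force: [-0.6, -0.5, 0.4]
width: 35.4
grip_force: 0.0
```

{"op": "carry_out", "data": {"deltas": [0, 0, 0.2, 0, 0.4, 0, 0, 0.5, 0, 0.4, 0, 0, 0.5, 0, 0.4, 0, 0, 0.5, 0, 0.4, 0, 0, 0.5, 0, 0.05]}}

```text
time: 44.9
tool_pos: [420.0, -277.3, 3.2]
tcp_rot: [[0.743, 0.67, 0.001], [0.67, -0.743, -0.001], [0.0, 0.001, -1.0]]
wrist_force: [-0.3, 0.0, -0.2]
width: 29.5
grip_force: 0.0
```

{"op": "carry_out", "data": {"deltas": [0, 0, 0, 0, 0.05, 0, 0, 0, 0, 0.05, 0, 0, 0, 0, 0.05, 0, 0, 0, 0, 0.05]}}

```text
time: 45.3
tool_pos: [419.7, -277.3, 2.5]
tcp_rot: [[0.743, 0.669, 0.0], [0.669, -0.743, -0.0], [0.0, 0.001, -1.0]]
wrist_force: [-0.1, 1.6, 6.3]
width: 12.5
grip_force: 30.0
```

{"op": "carry_out", "data": {"deltas": [0, 0, -0.4, 0, 0.05, 0, 0, -1, 0, 0.05, 0, 0, -1, 0, 0.05]}}

```text
time: 45.6
tool_pos: [421.4, -279.0, 86.9]
tcp_rot: [[0.743, 0.669, 0.006], [0.669, -0.743, -0.007], [0.0, 0.009, -1.0]]
wrist_force: [0.8, -0.5, -0.6]
width: 12.7
grip_force: 30.0
```

{"op": "carry_out", "data": {"deltas": [0.4, -0.3, -0.25, 0, 0.05, 0.93, -0.624, -0.25, 0, 0.05, 0.93, -0.624, -0.25, 0, 0.05, 0.93, -0.624, -0.25, 0, 0.05]}}

```text
time: 46.0
tool_pos: [441.4, -189.7, 101.6]
tcp_rot: [[0.742, 0.671, -0.0], [0.671, -0.742, 0.0], [-0.0, -0.0, -1.0]]
wrist_force: [0.2, -0.3, -0.4]
width: 12.3
grip_force: 30.0
```

{"op": "carry_out", "data": {"deltas": [0.4, -0.3, 0, 0, 0.05, 0.93, -0.624, 0, 0, 0.05, 0.93, -0.624, 0, 0, 0.05]}}

```text
time: 46.3
tool_pos: [463.6, -100.5, 101.4]
tcp_rot: [[0.741, 0.672, -0.001], [0.672, -0.741, 0.001], [0.0, -0.001, -1.0]]
wrist_force: [0.1, -0.2, 0.3]
width: 12.5
grip_force: 30.0
```

{"op": "carry_out", "data": {"deltas": [0.4, -0.3, 0, 0, 0.05, 0.93, -0.624, 0, 0, 0.05, 0.93, -0.624, 0, 0, 0.05]}}

```text
time: 46.6
tool_pos: [485.7, -13.9, 101.6]
tcp_rot: [[0.741, 0.672, -0.0], [0.672, -0.741, 0.001], [0.0, -0.001, -1.0]]
wrist_force: [-0.7, -0.4, -0.0]
width: 12.4
grip_force: 30.0
```

{"op": "carry_out", "data": {"deltas": [0.4, -0.3, 0, 0, 0.05, 0.93, -0.624, 0, 0, 0.05, 0.93, -0.624, 0, 0, 0.05]}}

```text
time: 46.9
tool_pos: [507.9, 72.5, 101.5]
tcp_rot: [[0.741, 0.671, 0.0], [0.671, -0.741, 0.0], [0.001, -0.0, -1.0]]
wrist_force: [-0.5, 0.2, -0.4]
width: 12.0
grip_force: 30.0
```

{"op": "carry_out", "data": {"deltas": [0.4, -0.3, 0, 0, 0.05, 0.93, -0.624, 0, 0, 0.05, 0.93, -0.624, 0, 0, 0.05, 0.93, -0.624, 0, 0, 0.05, 0.93, -0.624, 0, 0, 0.05]}}

```text
time: 47.4
tool_pos: [529.0, 155.2, 101.6]
tcp_rot: [[0.744, 0.668, -0.001], [0.668, -0.744, -0.0], [-0.001, -0.0, -1.0]]
wrist_force: [-1.3, -0.8, -0.3]
width: 12.8
grip_force: 30.0
```

```bash
python3 plan.py "529.7 157.6 74 -48"
```

```text
now [529.  155.2 101.6] yawY -48.11 w 12.8 t 47.4 F [-1.3 -0.8 -0.3]
  [0.027, -0.016, 0.345, -0.001]
  -> [529.7 157.6  74. ] -48.0
```

{"op": "carry_out", "data": {"deltas": [0.005, 0, 0.2, 0, 0.05, 0.005, 0, 0.34, 0, 0.05, 0.005, 0, 0.35, 0, 0.05, 0.005, 0, 0.35, 0, 0.05, 0.005, 0, 0.35, 0, 0.05]}}

```text
time: 47.9
tool_pos: [529.5, 157.2, 74.5]
tcp_rot: [[0.743, 0.669, 0.001], [0.669, -0.743, 0.0], [0.001, 0.001, -1.0]]
wrist_force: [0.3, 0.4, 0.1]
width: 11.9
grip_force: 30.0
```

{"op": "carry_out", "data": {"deltas": [0, 0, 0, 0, 0.35, 0, 0, 0, 0, 0.35, 0, 0, 0, 0, 0.35]}}

```text
time: 48.2
tool_pos: [529.2, 157.5, 74.2]
tcp_rot: [[0.743, 0.669, 0.0], [0.669, -0.743, 0.0], [0.0, 0.0, -1.0]]
wrist_force: [0.0, 0.4, 0.6]
width: 30.6
grip_force: 0.0
```

{"op": "carry_out", "data": {"deltas": [0, 0, -0.3, 0, 0.4, 0, 0, -0.6, 0, 0.4, 0, 0, -0.6, 0, 0.4]}}

```text
time: 48.5
tool_pos: [530.6, 157.7, 124.9]
tcp_rot: [[0.743, 0.669, 0.006], [0.669, -0.743, 0.0], [0.004, 0.003, -1.0]]
wrist_force: [-0.4, 0.1, -0.2]
width: 35.3
grip_force: 0.0
```

{"op": "carry_out", "data": {"deltas": [-0.4, 0.3, 0, 0, 1, -0.9, 0.65, 0, 0, 1, -0.9, 0.65, 0, 0, 1]}}

```text
time: 48.8
tool_pos: [509.4, 67.0, 121.2]
tcp_rot: [[0.746, 0.666, -0.002], [0.666, -0.746, -0.001], [-0.002, -0.001, -1.0]]
wrist_force: [0.5, 0.8, 0.3]
width: 57.2
grip_force: 0.0
```

{"op": "carry_out", "data": {"deltas": [-0.4, 0.3, 0, 0, 1, -0.9, 0.65, 0, 0.1, 1, -0.9, 0.65, 0, 0.2, 1, -0.9, 0.65, 0, 0.27, 1]}}

```text
time: 49.2
tool_pos: [491.5, -17.0, 121.4]
tcp_rot: [[0.963, 0.271, -0.001], [0.271, -0.963, 0.0], [-0.001, -0.001, -1.0]]
wrist_force: [0.1, 0.6, -0.6]
width: 87.4
grip_force: 0.0
```

Run:
```python
from m import *
t=cam("top"); w=cam("wrist"); s=cam("scene"); print(r.sense()["tool_pos"])
A=cv2.resize(t[0][205:250,232:292],(400,300),interpolation=cv2.INTER_CUBIC); B=cv2.resize(t[0][215:275,345:425],(400,300),interpolation=cv2.INTER_CUBIC)
q=proj(s,(523,170,65)).astype(int)
C=cv2.resize(s[0][q[1]-28:q[1]+29,q[0]-38:q[0]+38],(400,300),interpolation=cv2.INTER_CUBIC)
cv2.imwrite("pics/i1.png",np.vstack([np.hstack([A,B]),np.hstack([C,cv2.resize(w[0],(400,300))])]))
```

```text
[491.63405281 -15.80963938 121.47859368]
```

View pics/i1.png

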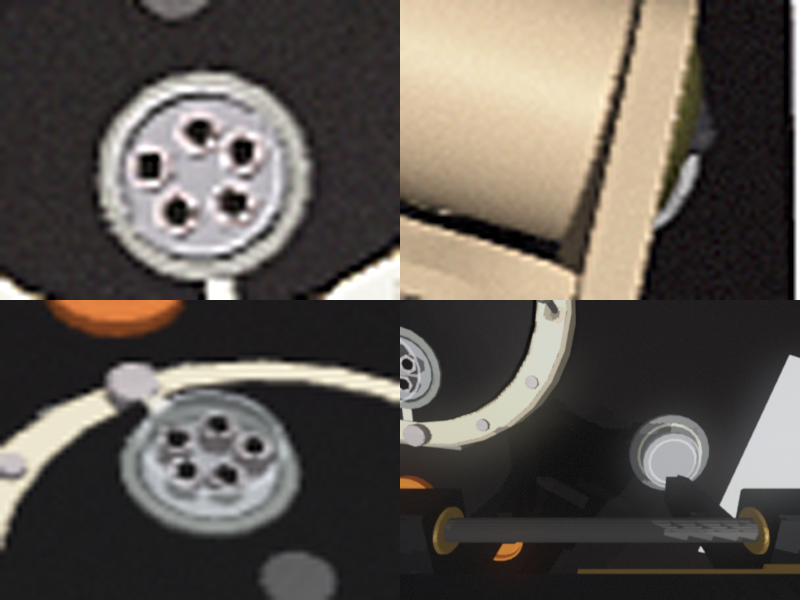

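All five fittings lie flat and apart on the dish floor. They are at (198,132), (242,150), (235,202), (178,211) and (149,165) in the top panel, and the side panel agrees. The lid is on the pad at (672,457) in the wrist panel. Next I'll measure it.

Run:
```python
from m import *
w=cam("wrist"); p=proj(w,(495,-98,21)).astype(int); print("exp",p); g=w[0].max(2)
print("row",g[252,370:500:4]); print("col",g[180:330:4,433])
for th in(100,130,150,160,165,170,175,180): 
    try: print(th,circ(w,(365,180,500,300),th,21))
    except Exception as e: print(th,e)
s=cam("scene"); q=proj(s,(495,-98,21)).astype(int); print("scene",q)
for th in(110,130,150,170,185,195): 
    try: print(th,circ(s,(q[0]-30,q[1]-25,q[0]+30,q[1]+28),th,21))
    except Exception as e: print(th,e)
```

```text
exp [432 263]
row [ 81  79  84 130  86 116 179 181 209 181 180 180 179 180 180 181 181 182
 181 181 182 182 181 181 181 193 186 195 171 139 138  77  61]
col [ 46  54 140 144 143 179 116  96 101 140 180 193 198 180 181 181 181 181
 181 180 181 181 181 181 180 181  61  59  55  53  53  49  47  42  45  43
  41  35]
100 (array([506.4, -95.5]), np.float64(41.71))
130 (array([507.5, -95.8]), np.float64(40.18))
150 (array([503.4, -97.7]), np.float64(35.24))
160 (array([503.2, -98.2]), np.float64(34.66))
165 (array([503.4, -98.1]), np.float64(34.66))
170 (array([503.3, -98.1]), np.float64(34.75))
175 (array([503.2, -98.4]), np.float64(34.27))
180 (array([498. , -98.8]), np.float64(27.73))
scene [239 260]
110 (array([510. , -97.3]), np.float64(43.3))
130 (array([509.5, -99. ]), np.float64(41.16))
150 (array([ 501.5, -100.8]), np.float64(35.37))
170 (array([ 499.4, -100.7]), np.float64(33.43))
185 (array([496.5, -98.8]), np.float64(30.3))
195 (array([496.7, -98.1]), np.float64(29.86))
```

```bash
python3 plan.py "447 -105 135 -81.3"
```

```text
now [491.7 -15.7 121.7] yawY -73.53 w 88.3 t 49.45 F [ 0.  -0.2  0.5]
  [-0.852, 0.912, -0.166, 0.065]
  -> [ 447. -105.  135.] -81.3
```

{"op": "carry_out", "data": {"deltas": [-0.4, 0.5, -0.16, 0.03, 1, -0.85, 0.91, -0.16, 0.065, 1, -0.85, 0.91, -0.16, 0.065, 1, -0.85, 0.91, -0.16, 0.065, 1, -0.85, 0.91, -0.16, 0.065, 1]}}

```text
time: 49.95
tool_pos: [447.2, -104.2, 134.7]
tcp_rot: [[0.989, 0.149, 0.0], [0.149, -0.989, 0.0], [0.0, -0.0, -1.0]]
wrist_force: [-0.3, 0.3, -0.5]
width: 88.1
grip_force: 0.0
```

Run:
```python
from m import *
w=cam("wrist"); p=proj(w,(498,-98,21)).astype(int); print("exp",p,r.sense()["tool_pos"]); g=cv2.medianBlur(w[0].max(2),3)
for th in(150,160,170,175):
    m=(g>th).astype(np.uint8); n,lab,st,ce=cv2.connectedComponentsWithStats(m); i=lab[p[1],p[0]]; 
    # erode away thin printed circle
    mm=cv2.morphologyEx((lab==i).astype(np.uint8),cv2.MORPH_OPEN,cv2.getStructuringElement(cv2.MORPH_ELLIPSE,(15,15)))
    k=max(cv2.findContours(mm,cv2.RETR_EXTERNAL,cv2.CHAIN_APPROX_NONE)[0],key=cv2.contourArea)[:,0]
    P=np.array([ray(w,q,21) for q in k]); s=np.linalg.lstsq(np.c_[2*P,np.ones(len(P))],(P**2).sum(1),rcond=None)[0]
    d=np.linalg.norm(P-s[:2],axis=1); print(th,s[:2].round(1),d.mean().round(1),d.std().round(2),P.min(0).round(1),P.max(0).round(1))
cv2.imwrite("pics/j1.png",w[0][p[1]-120:p[1]+120,p[0]-160:p[0]+160])
```

```text
exp [321 159] [ 447.22322454 -104.02255891  134.66331919]
150 [506.3 -97.8] 39.9 1.23 [ 465.4 -139. ] [545.7 -55.1]
160 [501.5 -98.5] 34.3 3.1 [ 465.7 -133.2] [543.5 -65.6]
170 [ 499.1 -100.4] 31.5 1.07 [ 466.2 -132.5] [530.1 -67.5]
175 [499.3 -99.1] 30.0 1.0 [ 468.6 -130.8] [530.  -69.9]
```

```bash
python3 plan.py "498.4 -99.4 60 -81.3" "498.4 -99.4 14"
```

```text
now [ 447.2 -104.   134.7] yawY -81.4 w 88.2 t 50.0 F [-0.3  0.1 -0.1]
  [0.641, 0.038, 0.933, -0.001]
  -> [498.4 -99.4  60. ] -81.3
  [0.0, 0.0, 0.575, 0.0]
  -> [498.4 -99.4  14. ] -81.3
```

{"op": "carry_out", "data": {"deltas": [0.64, 0.038, 0.2, 0, 1, 0.64, 0.038, 0.6, 0, 1, 0.64, 0.038, 0.93, 0, 1, 0.64, 0.038, 0.93, 0, 1, 0.64, 0.038, 0.93, 0, 1]}}

```text
time: 50.5
tool_pos: [498.3, -99.8, 60.9]
tcp_rot: [[0.989, 0.148, -0.0], [0.148, -0.989, 0.0], [-0.0, -0.0, -1.0]]
wrist_force: [1.0, -0.1, -0.4]
width: 87.8
grip_force: 0.0
```

{"op": "carry_out", "data": {"deltas": [0, 0, 0.2, 0, 1, 0, 0, 0.4, 0, 1, 0, 0, 0.5, 0, 1, 0, 0, 0.5, 0, 1, 0, 0, 0.5, 0, 1]}}

```text
time: 51.0
tool_pos: [498.5, -100.7, 21.5]
tcp_rot: [[0.989, 0.147, 0.001], [0.147, -0.989, -0.001], [0.001, 0.001, -1.0]]
wrist_force: [-0.1, 0.5, 0.4]
width: 88.2
grip_force: 0.0
```

```bash
python3 plan.py "498.4 -99.4 14 -81.3"
```

```text
now [ 498.5 -100.7   21.5] yawY -81.56 w 88.2 t 51.0 F [-0.1  0.5  0.4]
  [0.001, -0.016, 0.094, -0.002]
  -> [498.4 -99.4  14. ] -81.3
```

{"op": "carry_out", "data": {"deltas": [0, -0.016, 0.05, -0.002, 1, 0, -0.016, 0.085, -0.002, 1, 0, -0.016, 0.09, -0.002, 1, 0, -0.016, 0.09, -0.002, 0.85]}}

```text
time: 51.4
tool_pos: [497.7, -99.3, 13.2]
tcp_rot: [[0.989, 0.151, -0.0], [0.151, -0.989, 0.0], [-0.0, -0.0, -1.0]]
wrist_force: [-0.6, -0.1, -0.7]
width: 82.4
grip_force: 0.0
```

{"op": "carry_out", "data": {"deltas": [0, 0, 0, 0, 0.77, 0, 0, 0, 0, 0.77, 0, 0, 0, 0, 0.6, 0, 0, 0, 0, 0.6]}}

```text
time: 51.8
tool_pos: [497.7, -99.3, 13.3]
tcp_rot: [[0.989, 0.151, 0.0], [0.151, -0.989, -0.0], [0.0, 0.0, -1.0]]
wrist_force: [-0.0, -0.6, 0.4]
width: 63.6
grip_force: 30.0
```

{"op": "carry_out", "data": {"deltas": [0, 0, 0, 0, 0.6, 0, 0, 0, 0, 0.6]}}

```text
time: 52.0
tool_pos: [497.7, -99.3, 13.2]
tcp_rot: [[0.989, 0.151, 0.0], [0.151, -0.989, -0.0], [0.0, 0.0, -1.0]]
wrist_force: [-0.2, -0.3, 1.1]
width: 63.8
grip_force: 30.0
```

```bash
python3 plan.py "497.7 -99.3 80" "455 160 95"
```

```text
now [497.7 -99.3  13.2] yawY -81.34 w 63.8 t 52.0 F [-0.2 -0.3  1.1]
  [0.0, 0.0, -0.834, 0.0]
  -> [497.7 -99.3  80. ] -81.3
  [-0.01, -0.821, -0.047, 0.0]
  [-0.01, -0.821, -0.047, 0.0]
  [-0.01, -0.822, -0.047, 0.0]
  [-0.01, -0.821, -0.047, 0.0]
  -> [455. 160.  95.] -81.3
```

{"op": "carry_out", "data": {"deltas": [0, 0, -0.1, 0, 0.6, 0, 0, -0.4, 0, 0.6, 0, 0, -0.83, 0, 0.6, 0, 0, -0.83, 0, 0.6]}}

```text
time: 52.4
tool_pos: [499.6, -100.1, 83.7]
tcp_rot: [[0.989, 0.151, 0.007], [0.151, -0.989, -0.003], [0.006, 0.004, -1.0]]
wrist_force: [0.0, -1.0, -1.3]
width: 64.0
grip_force: 30.0
```

{"op": "carry_out", "data": {"deltas": [0, -0.4, -0.05, 0, 0.6, -0.01, -0.82, -0.05, 0, 0.6, -0.01, -0.82, -0.05, 0, 0.6]}}

```text
time: 52.7
tool_pos: [485.9, -31.8, 83.4]
tcp_rot: [[0.988, 0.154, -0.001], [0.154, -0.988, 0.001], [-0.001, -0.001, -1.0]]
wrist_force: [0.7, -1.0, -0.9]
width: 63.9
grip_force: 30.0
```

{"op": "carry_out", "data": {"deltas": [0, -0.4, -0.05, 0, 0.6, -0.01, -0.82, -0.05, 0, 0.6, -0.01, -0.82, -0.05, 0, 0.6]}}

```text
time: 53.0
tool_pos: [475.6, 32.2, 87.4]
tcp_rot: [[0.988, 0.154, -0.001], [0.154, -0.988, 0.0], [-0.001, -0.001, -1.0]]
wrist_force: [-0.6, 0.3, -0.0]
width: 63.8
grip_force: 30.0
```

{"op": "carry_out", "data": {"deltas": [0, -0.4, -0.05, 0, 0.6, -0.01, -0.82, -0.05, 0, 0.6, -0.01, -0.82, -0.05, 0, 0.6]}}

```text
time: 53.3
tool_pos: [465.3, 96.4, 91.5]
tcp_rot: [[0.988, 0.153, -0.0], [0.153, -0.988, 0.0], [-0.0, -0.0, -1.0]]
wrist_force: [-0.0, -0.3, -0.0]
width: 64.0
grip_force: 30.0
```

{"op": "carry_out", "data": {"deltas": [0, -0.4, -0.05, 0, 0.6, -0.01, -0.82, -0.05, 0, 0.6, -0.01, -0.82, -0.05, 0, 0.6, -0.01, -0.82, -0.05, 0, 0.6, -0.01, -0.82, -0.05, 0, 0.6]}}

```text
time: 53.8
tool_pos: [455.6, 158.3, 95.5]
tcp_rot: [[0.989, 0.149, -0.0], [0.149, -0.989, -0.0], [-0.0, 0.0, -1.0]]
wrist_force: [0.7, -0.7, -1.1]
width: 63.9
grip_force: 30.0
```

Run:
```python
from m import *
w=cam("wrist"); P0=(523.5,170.4,71); print(proj(w,P0),r.sense()["tool_pos"],r.sense()["width"])
x,y=proj(w,P0).astype(int); g=cv2.medianBlur(w[0].max(2),3)
print("row",g[y,x-95:x+95:4]); print("col",g[max(y-95,0):y+95:4,x])
for th in(90,110,130,150,170):
    try: print(th,circ(w,(x-95,max(y-95,0),x+95,y+78),th,57))
    except Exception as e: print(e)
h,a=blob(w,(295,0,345,95),lambda p:p.max(2)>75); print(h,a,ray(w,h,54.5))
cv2.imwrite("pics/k1.png",w[0])
```

```text
[314.02536942 133.69846755] [455.49051178 158.32225971  95.48733257] 63.644724183352864
row [ 53  52  54  56  55  55  61 164 168 198  94 170 183 203 200 167 186 201
 172 172 174 174 174 175 174 174 175 174 174 178 202 204 200 196 183 174
 173 163 109 197 166 164  79  61  61  60  59  58]
col [ 54  54  54  54  69 167 168 193 180  90 173 174 193 182  74  74  74  74
  81 191 170 174 175 174 174 174 174 174 174 174 174 174 174 174 174 174
 173 136 148 196 165 190 216 216 170 142 134 129]
90 (array([523.4, 170.1]), np.float64(34.47))
110 (array([523.3, 170.1]), np.float64(34.31))
130 (array([523.3, 170.1]), np.float64(34.17))
150 (array([523.3, 170. ]), np.float64(33.92))
170 (array([523.9, 170.4]), np.float64(30.43))
[319.1453125  74.9875   ] 1920 [549.79749273 172.12692805]
```

```bash
python3 plan.py "522.8 170.1 92 -81.3"
```

```text
now [455.5 158.3  95.5] yawY -81.42 w 63.6 t 53.85 F [-0.1 -0.8  0.2]
  [0.854, -0.02, 0.044, -0.001]
  -> [522.8 170.1  92. ] -81.3
```

{"op": "carry_out", "data": {"deltas": [0.4, -0.01, 0.02, 0, 0.6, 0.85, -0.02, 0.04, 0, 0.6, 0.85, -0.02, 0.04, 0, 0.6, 0.85, -0.02, 0.04, 0, 0.6, 0.85, -0.02, 0.04, 0, 0.6]}}

```text
time: 54.35
tool_pos: [521.3, 170.8, 92.3]
tcp_rot: [[0.989, 0.15, -0.001], [0.15, -0.989, -0.0], [-0.001, 0.0, -1.0]]
wrist_force: [-0.6, 0.0, 0.0]
width: 63.9
grip_force: 30.0
```

{"op": "carry_out", "data": {"deltas": [0, 0, 0, 0, 0.6, 0, 0, 0, 0, 0.6, 0, 0, 0, 0, 0.6]}}

```text
time: 54.65
tool_pos: [521.8, 171.4, 92.6]
tcp_rot: [[0.989, 0.151, 0.0], [0.151, -0.989, 0.0], [0.0, 0.0, -1.0]]
wrist_force: [0.1, 0.3, -1.1]
width: 64.1
grip_force: 30.0
```

```bash
python3 plan.py "522.8 170.1 74 -81.3"
```

```text
now [521.8 171.4  92.6] yawY -81.34 w 64.1 t 54.65 F [ 0.1  0.3 -1.1]
  [0.01, 0.018, 0.232, 0.0]
  -> [522.8 170.1  74. ] -81.3
```

{"op": "carry_out", "data": {"deltas": [0.008, 0.018, 0.1, 0, 0.6, 0.008, 0.018, 0.2, 0, 0.6, 0.008, 0.018, 0.2, 0, 0.6, 0.008, 0.018, 0.2, 0, 0.6, 0.008, 0.018, 0.2, 0, 0.6]}}

```text
time: 55.15
tool_pos: [523.0, 170.2, 76.5]
tcp_rot: [[0.989, 0.151, 0.0], [0.151, -0.989, 0.0], [0.0, -0.0, -1.0]]
wrist_force: [0.1, 0.9, -0.9]
width: 63.6
grip_force: 30.0
```

```bash
python3 plan.py "522.8 170.1 66 -81.3"
```

```text
now [523.  170.2  76.5] yawY -81.33 w 63.6 t 55.15 F [ 0.1  0.9 -0.9]
  [-0.002, 0.001, 0.131, 0.0]
  -> [522.8 170.1  66. ] -81.3
```

{"op": "carry_out", "data": {"deltas": [0, 0, 0.03, 0, 0.6, 0, 0, 0.05, 0, 0.6, 0, 0, 0.05, 0, 0.6]}}

```text
time: 55.45
tool_pos: [522.7, 170.1, 72.2]
tcp_rot: [[0.989, 0.151, -0.0], [0.151, -0.989, -0.0], [-0.0, -0.0, -1.0]]
wrist_force: [0.5, 0.1, 0.4]
width: 63.7
grip_force: 30.0
```

{"op": "carry_out", "data": {"deltas": [0, 0, 0.025, 0, 0.6, 0, 0, 0.025, 0, 0.6, 0, 0, 0.025, 0, 0.6]}}

```text
time: 55.75
tool_pos: [522.8, 170.1, 70.4]
tcp_rot: [[0.989, 0.151, -0.0], [0.151, -0.989, 0.0], [-0.0, -0.0, -1.0]]
wrist_force: [-0.2, 0.1, -1.1]
width: 63.9
grip_force: 30.0
```

{"op": "carry_out", "data": {"deltas": [0, 0, 0.025, 0, 0.6, 0, 0, 0.025, 0, 0.6, 0, 0, 0.025, 0, 0.6]}}

```text
time: 56.05
tool_pos: [522.8, 170.1, 68.3]
tcp_rot: [[0.989, 0.151, -0.0], [0.151, -0.989, 0.0], [-0.0, -0.0, -1.0]]
wrist_force: [0.7, 0.1, -0.5]
width: 64.2
grip_force: 30.0
```

{"op": "carry_out", "data": {"deltas": [0, 0, 0.02, 0, 0.6, 0, 0, 0.02, 0, 0.6]}}

```text
time: 56.25
tool_pos: [522.8, 170.1, 66.6]
tcp_rot: [[0.989, 0.151, -0.0], [0.151, -0.989, -0.0], [-0.0, -0.0, -1.0]]
wrist_force: [1.0, 0.2, 0.9]
width: 63.8
grip_force: 30.0
```

{"op": "carry_out", "data": {"deltas": [0, 0, 0.015, 0, 0.6, 0, 0, 0.015, 0, 0.6]}}

```text
time: 56.45
tool_pos: [522.8, 170.2, 65.4]
tcp_rot: [[0.989, 0.151, -0.0], [0.151, -0.989, -0.0], [-0.0, -0.0, -1.0]]
wrist_force: [0.7, 0.4, -0.1]
width: 64.4
grip_force: 30.0
```

{"op": "carry_out", "data": {"deltas": [0, 0, 0, 0, 0.78, 0, 0, 0, 0, 0.85, 0, 0, 0, 0, 1, 0, 0, 0, 0, 1, 0, 0, 0, 0, 1]}}

```text
time: 56.95
tool_pos: [522.9, 170.1, 65.6]
tcp_rot: [[0.989, 0.151, 0.0], [0.151, -0.989, 0.0], [0.0, 0.0, -1.0]]
wrist_force: [-0.8, -0.6, 0.8]
width: 88.4
grip_force: 0.0
```

{"op": "carry_out", "data": {"deltas": [0, 0, -0.3, 0, 1, 0, 0, -0.8, 0, 1, 0, 0, -0.9, 0, 1, 0, 0, -0.9, 0, 1]}}

```text
time: 57.35
tool_pos: [523.4, 170.2, 138.8]
tcp_rot: [[0.989, 0.151, 0.003], [0.151, -0.989, 0.0], [0.003, 0.0, -1.0]]
wrist_force: [-0.4, 0.6, -0.6]
width: 88.0
grip_force: 0.0
```

{"op": "carry_out", "data": {"deltas": [-0.5, 0, 0, 0, 1, -0.6, 0, 0, 0, 1, -0.6, 0, 0, 0, 1, -0.6, 0, 0, 0, 1]}}

```text
time: 57.75
tool_pos: [476.1, 162.9, 137.3]
tcp_rot: [[0.989, 0.151, 0.0], [0.151, -0.989, 0.0], [0.0, 0.0, -1.0]]
wrist_force: [0.1, 1.5, 0.4]
width: 88.2
grip_force: 0.0
```

Run:
```python
from m import *
w=cam("wrist"); x,y=proj(w,(523.3,170.1,73)).astype(int); print(x,y,r.sense()["tool_pos"])
for th in(110,130,150): print(circ(w,(x-75,max(y-75,0),x+75,y+58),th,73))
for th in(195,205): print(circ(w,(x-75,max(y-75,0),x+75,y+58),th,71))
s=cam("scene"); q=proj(s,(523,170,65)).astype(int)
cv2.imwrite("pics/l1.png",np.hstack([cv2.resize(w[0],(400,300)),cv2.resize(s[0][q[1]-28:q[1]+29,q[0]-38:q[0]+38],(400,300),interpolation=cv2.INTER_CUBIC)]))
```

```text
318 172 [476.23454029 162.92223911 137.33967191]
(array([523.6, 169.1]), np.float64(33.19))
(array([523.6, 169. ]), np.float64(33.04))
(array([523.6, 169.1]), np.float64(32.69))
(array([523.2, 169.4]), np.float64(28.27))
(array([523.1, 169.3]), np.float64(27.79))
```

```bash
python3 plan.py "671 193.4 137 -81.2"; python3 arc.py 587 180.5 85 8.8 38.8 5;python3 arc.py 587 180.5 85 68.8 100.8 5
```

```text
now [476.2 162.9 137.3] yawY -81.34 w 88.0 t 57.85 F [ 0.9  1.6 -0.1]
  [0.821, -0.003, 0.001, 0.0]
  [0.822, -0.004, 0.002, 0.0]
  [0.821, -0.003, 0.001, 0.0]
  -> [671.  193.4 137. ] -81.3
[-0.006, -0.111, 0, -0.05] [669.2 202.2]
[-0.023, -0.221, 0, -0.1] [666.5 210.7]
[-0.052, -0.328, 0, -0.15] [662.9 218.8]
[-0.092, -0.432, 0, -0.2] [658.4 226.5]
[-0.142, -0.531, 0, -0.25] [653.2 233.8]
[-0.007, -0.118, 0, -0.053] [608.7 262.7]
[-0.026, -0.235, 0, -0.107] [599.4 264.6]
[-0.059, -0.349, 0, -0.16] [590.  265.4]
[-0.104, -0.459, 0, -0.213] [580.5 265.2]
[-0.161, -0.563, 0, -0.267] [571.1 264. ]
```

{"op": "carry_out", "data": {"deltas": [0.4, 0, 0, 0, 0.5, 0.82, 0, 0, 0, 0.5, 0.82, 0, 0, 0, 0.5]}}

```text
time: 58.15
tool_pos: [543.3, 172.8, 136.9]
tcp_rot: [[0.989, 0.15, 0.002], [0.15, -0.989, 0.0], [0.002, 0.0, -1.0]]
wrist_force: [-0.8, 0.7, -0.0]
width: 65.9
grip_force: 0.0
```

{"op": "carry_out", "data": {"deltas": [0.4, 0, 0, 0, 0.5, 0.82, 0, 0, 0, 0.5, 0.82, 0, 0, 0, 0.5]}}

```text
time: 58.45
tool_pos: [607.3, 182.6, 136.6]
tcp_rot: [[0.989, 0.15, 0.001], [0.15, -0.989, 0.0], [0.001, 0.0, -1.0]]
wrist_force: [0.1, 0.8, -0.2]
width: 44.6
grip_force: 0.0
```

{"op": "carry_out", "data": {"deltas": [0.4, 0, 0, 0, 0.5, 0.82, 0, 0, 0, 0.5, 0.82, 0, 0, 0, 0.5, 0.82, 0, 0, 0, 0.5, 0.82, 0, 0, 0, 0.5]}}

```text
time: 58.95
tool_pos: [669.0, 192.6, 137.6]
tcp_rot: [[0.989, 0.151, -0.001], [0.151, -0.989, -0.0], [-0.001, -0.0, -1.0]]
wrist_force: [-0.7, 0.7, -0.1]
width: 43.7
grip_force: 0.0
```

```bash
python3 plan.py "671 193.4 67 -81.2"
python3 - <<'E'
from m import *
w=cam("wrist"); P=(671,193.4,82); x,y=proj(w,P).astype(int); print(x,y)
q,a=blob(w,(x-30,y-35,x+30,y+35),lambda p:p.max(2)>125); print(q,a,ray(w,q,80))
E
```

```text
now [669.  192.6 137.6] yawY -81.32 w 43.7 t 58.95 F [-0.7  0.7 -0.1]
  [0.027, -0.006, 0.883, -0.001]
  -> [671.  193.4  67. ] -81.2
317 254
[317.79861111 255.19212963] 432 [669.6304905  193.21460628]
```

Handle confirmed at about (670,193). I'll descend, cage it and turn 90° in three 30° arcs.

{"op": "carry_out", "data": {"deltas": [0.015, 0, 0.4, 0, 0.5, 0.015, 0, 0.87, 0, 0.5, 0.015, 0, 0.87, 0, 0.5, 0.015, 0, 0.87, 0, 0.25, 0.015, 0, 0.87, 0, 0.25]}}

```text
time: 59.5
tool_pos: [672.0, 192.9, 70.8]
tcp_rot: [[0.989, 0.151, 0.004], [0.151, -0.989, 0.0], [0.004, 0.0, -1.0]]
wrist_force: [-0.3, 0.2, -0.4]
width: 30.3
grip_force: 0.0
```

{"op": "carry_out", "data": {"deltas": [0, 0, 0, 0, 0.25, 0, 0, 0, 0, 0.25]}}

```text
time: 59.7
tool_pos: [671.6, 192.8, 69.4]
tcp_rot: [[0.989, 0.151, 0.002], [0.151, -0.989, 0.0], [0.002, 0.0, -1.0]]
wrist_force: [-0.4, 0.2, -0.7]
width: 22.1
grip_force: 0.0
```

{"op": "carry_out", "data": {"deltas": [-0.006, -0.11, 0, -0.05, 0.25, -0.023, -0.22, 0, -0.1, 0.25, -0.052, -0.328, 0, -0.15, 0.25, -0.092, -0.432, 0, -0.2, 0.25, -0.142, -0.531, 0, -0.25, 0.25]}}

```text
time: 60.2
tool_pos: [653.8, 233.3, 68.8]
tcp_rot: [[0.778, 0.628, 0.001], [0.628, -0.778, 0.0], [0.001, 0.001, -1.0]]
wrist_force: [0.8, -0.7, -0.1]
width: 22.4
grip_force: 0.6
```

{"op": "carry_out", "data": {"deltas": [0, 0, 0, 0, 0.25, 0, 0, 0, 0, 0.25]}}

```text
time: 60.4
tool_pos: [653.7, 232.9, 68.5]
tcp_rot: [[0.782, 0.623, 0.001], [0.623, -0.782, 0.0], [0.0, 0.0, -1.0]]
wrist_force: [-0.1, -0.4, -0.8]
width: 22.2
grip_force: 0.0
```

```bash
python3 plan.py "653.2 233.8 67 -51.2"
python3 - <<'E'
from m import *
w=cam("wrist"); P=(653,234,82); x,y=proj(w,P).astype(int); print(x,y)
q,a=blob(w,(x-40,y-45,x+40,y+25),lambda p:p.max(2)>125); print(q,a,ray(w,q,86))
E
```

```text
now [653.7 232.9  68.5] yawY -51.49 w 22.2 t 60.4 F [-0.1 -0.4 -0.8]
  [0.002, -0.013, 0.018, -0.002]
  -> [653.2 233.8  67. ] -51.2
315 313
[316.8460452  320.01836158] 708 [652.78355609 233.1558173 ]
```

Tracking well, so on with the remaining two arcs.

{"op": "carry_out", "data": {"deltas": [-0.006, -0.11, 0, -0.05, 0.25, -0.023, -0.22, 0, -0.1, 0.25, -0.052, -0.328, 0, -0.15, 0.25, -0.092, -0.432, 0, -0.2, 0.25, -0.142, -0.531, 0, -0.25, 0.25]}}

```text
time: 60.95
tool_pos: [618.4, 258.8, 68.2]
tcp_rot: [[0.362, 0.932, 0.001], [0.932, -0.362, 0.0], [0.0, 0.001, -1.0]]
wrist_force: [0.7, -0.3, 0.3]
width: 22.0
grip_force: 0.6
```

{"op": "carry_out", "data": {"deltas": [0, 0, 0, 0, 0.25, 0, 0, 0, 0, 0.25]}}

```text
time: 61.15
tool_pos: [618.5, 258.7, 68.2]
tcp_rot: [[0.368, 0.93, 0.0], [0.93, -0.368, -0.0], [0.0, 0.0, -1.0]]
wrist_force: [0.0, 0.6, 0.4]
width: 22.1
grip_force: 0.0
```

{"op": "carry_out", "data": {"deltas": [-0.007, -0.118, 0, -0.053, 0.25, -0.026, -0.235, 0, -0.107, 0.25, -0.059, -0.349, 0, -0.16, 0.25, -0.104, -0.459, 0, -0.213, 0.25, -0.155, -0.56, 0, -0.265, 0.25]}}

```text
time: 61.65
tool_pos: [572.3, 263.4, 68.1]
tcp_rot: [[-0.182, 0.983, 0.001], [0.983, 0.182, -0.0], [-0.0, 0.001, -1.0]]
wrist_force: [2.3, -0.8, -0.4]
width: 22.1
grip_force: 0.9
```

{"op": "carry_out", "data": {"deltas": [0, 0, 0, 0, 0.25, 0, 0, 0, 0, 0.25, 0, 0, 0, 0, 0.25]}}

```text
time: 61.95
tool_pos: [572.5, 263.7, 68.0]
tcp_rot: [[-0.178, 0.984, 0.0], [0.984, 0.178, 0.0], [0.0, 0.0, -1.0]]
wrist_force: [-0.9, -0.1, -0.0]
width: 22.3
grip_force: 0.0
```

{"op": "carry_out", "data": {"deltas": [0, 0, -0.3, 0, 0.35, 0, 0, -0.8, 0, 0.4, 0, 0, -1, 0, 0.4, 0, 0, -1, 0, 0.4]}}

```text
time: 62.35
tool_pos: [573.2, 264.1, 150.5]
tcp_rot: [[-0.18, 0.984, 0.005], [0.984, 0.18, 0.001], [0.0, 0.005, -1.0]]
wrist_force: [-0.4, 0.5, -1.0]
width: 35.1
grip_force: 0.0
```

{"op": "carry_out", "data": {"deltas": [-0.4, -0.3, -0.3, 0, 0.4, -0.8, -0.6, -0.3, 0, 0.4, -0.8, -0.6, -0.3, 0, 0.4]}}

```text
time: 62.65
tool_pos: [534.7, 189.3, 170.9]
tcp_rot: [[-0.178, 0.984, -0.003], [0.984, 0.178, -0.001], [-0.001, -0.003, -1.0]]
wrist_force: [-0.9, 1.0, -1.0]
width: 35.3
grip_force: 0.0
```

{"op": "carry_out", "data": {"deltas": [-0.4, -0.3, 0, 0, 0.4, -0.8, -0.6, 0, 0, 0.4, -0.8, -0.6, 0, 0, 0.4]}}

```text
time: 62.95
tool_pos: [499.4, 118.2, 170.8]
tcp_rot: [[-0.178, 0.984, -0.003], [0.984, 0.178, -0.001], [-0.0, -0.003, -1.0]]
wrist_force: [0.1, 0.3, -0.5]
width: 35.3
grip_force: 0.0
```

Run:
```python
from m import *
t=cam("top"); s=cam("scene"); print(r.sense()["tool_pos"])
cv2.imwrite("pics/z1.png",np.hstack([cv2.resize(t[0][135:275,190:330],(400,400),interpolation=cv2.INTER_CUBIC),cv2.resize(s[0][200:360,310:470],(400,400),interpolation=cv2.INTER_CUBIC)]))
```

```text
[500.86791671 120.44775282 171.30189649]
```

View pics/z1.png

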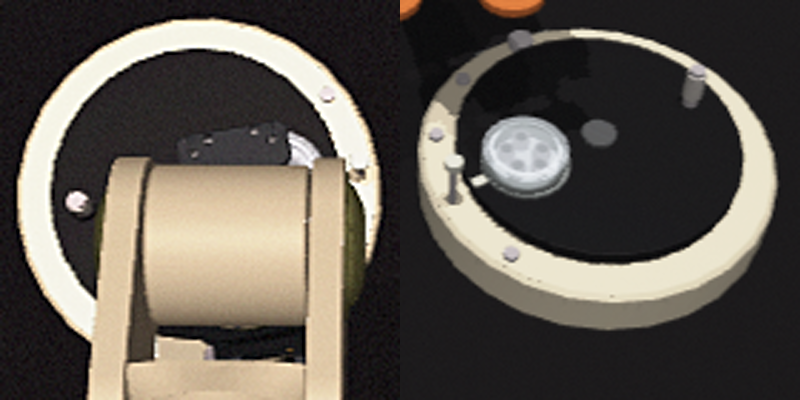

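In the side view the dash at (480,181) points at the tall post, whose foot is at (452,195). The lid is seated with the fittings visible inside at (525,150), and the robot is clear. Handing in.

```bash
python3 -c "
from cell import r
print(r.finish_job())"
```

```text
the job is handed in; nothing more can be done
None
```

The job is handed in with no verdict returned: all five fittings lie flat in the dish, the lid is back on and looks seated, and the dash points at the tall post, though the lid's tip angle (about 0.25 rad) is only a camera estimate.

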